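Change over the dice in an indexing engraving fixture

ROBOT

A 6-joint arm with a two-finger parallel gripper is mounted at the origin on the work surface. World frame = base frame: x ahead of the robot, y to its left, z up, the work surface at z = 0. Lengths are in m, angles in rad, forces in N, time in s.
With the tool pointing down it reaches from about 0.375 to 0.975 m from the base axis. Payload 3.8 kg.
Tool frame: the origin (TCP) lies at the very end of the fingers, on their centre line; the grasp point (between the pads) lies 19 mm behind it (arm.hold_point_z is the z of the grasp point in the tool frame, in m); z points along the fingers, y is the line along which they close (so a half turn about z gives the same grasp; the last joint's range is limited). The gripper opens to 85 mm and grips with 20 to 120 N. Pads are 22 mm wide; open, the fingers measure 114 mm over their backs; the gripper's body (76 mm by 85 mm) begins 54 mm behind the grasp point. The pads swing forward as they close: fully open they stand 13 mm farther back than shut.
Start: joints at [1.294, 0.264, 1.604, -0, 1.274, -0.037], TCP at [0.16, 0.656, 0.231] pointing down, gripper open.
Joint ranges: [-2.63, 2.63], [-0.94, 2.18], [0.31, 2.57], [-1.31, 4.45], [0, 2.66], [-2.55, 2.55]. Speed limits (rad/s): [2.57, 2.57, 3.14, 3.14, 3.14, 3.14].

INTERFACE

Orientations are given as a unit quaternion [x, y, z, w].
In Python, from station import arm, snapshot, ticket gives the robot as it stands. The module is installed in compiled form; this text tells all that it offers.
- The arm moves only by the shell command python3 -m pendant 'ROWS' [OPENING]. ROWS is text: rows parted by semicolons, each of 6 numbers parted by spaces: the shift along the tool's x, y, z each as a share of 30 cm, from -1 to 1, then the turn, a rotation vector about the tool's x, y, z each as a share of 0.5 rad, from -1 to 1. A call has 1 to 10 rows; each row is the pose to reach, as a shift and turn from the pose commanded when the call began, along the tool's axes at that moment; what a row does not reach only later rows make up. A row lasts 1/10 s, in which the tool goes at most 50 mm and 8.59 degrees, less where a joint would pass 70% of its speed; a pose out of reach is approached as far as the arm can. A call with a number of a shift or a turn outside -1 to 1 is refused whole. A call with a gripper value outside its range is refused whole. OPENING is the opening, from 0 (shut) to 1 (fully open), set as the call begins (- or left out, the last holds). The fingers move at their own pace and stop on an object; the grip force is fixed at half the most. Time passes only in rows, so rows that repeat a pose let the fingers close. It gives the time, the measured TCP pose, the force, the opening and the grip force at its end, in the units of the state.
- arm.observe(): the state, without advancing time (a new reading comes with each control period).
- snapshot(name): name is "scene" or "top" or "wrist"; returns a dict with "image" (420x560x3 uint8, red, green, blue), "range_z" (420x560 float32, m along the optical axis (not along the pixel's ray), 0 where there is no reading), "camera_matrix" (3x3 intrinsics, pixels), "xyz" and "rotation" of the camera in the world. Camera axes: x right, y up, looking along -z (the intrinsics and any distortion apply to the point x, -y, -z); pixel columns grow to the right and rows downward; lengths in m; the calibration is good to about 2 mm. A picture is of the moment at which its call begins.
- ticket.hand_in(): hands the job in; it is judged then, once.
The state is a dict: "t": time; "q": joint angles; "qvel": joint speeds; "tau": joint torques, N m; "eef_pos": TCP position; "tool_rot": TCP orientation; "force": force on the tool from outside, world axes, zero at the start; "ft_torque": the same for the moment, N m; "grip_width": finger opening in m; "finger_force": force on a finger pad.
Only numpy, scipy, OpenCV 4.12 (cv2) and the standard library are available. Lean on these libraries where they do the work, as an engineer would, in place of code of your own. Each camera call takes 0.05 s, during which the arm holds its last target. There are 200 camera calls.

TASK

Load every blank die flat into the blue nests on the loading side of the engraving fixture; then lift the red sprung plunger, swing the dial half a turn so the blanks go under the engraving head, and let the plunger drop fully home. Only then turn the black lock knob clockwise until it clicks over to locked, and put the engraved dice that came round to the loading side into the wooden tray, lying flat on its floor. Leave the bottle and the two small jars where they are.

Things in the scene. Friction and masses are not known exactly. Their poses are not given: they have to be found in the camera images.
- fixture: fixed dice-engraving fixture: grey base plate 290 mm across, steel index ring 274 mm across (face at height 26 mm) with four 13 mm radial slots 90 degrees apart, on it a round aluminium dial plate 220 mm across (top at height 40 mm). Origin at table level on the dial's axis; z up. +y side: column and engraving head; -y side: loading side. Its place and yaw differ from start to start
- head_nose (a point): tip of the engraving head's brass nose, 88 mm above the table, 78 mm from the dial's axis on the fixture's +y side. In the fixture's frame the black head fills x -25 to 25, y 53 to 111, height 88 to 200 mm; the cross rail behind it x -75 to 75, y 139 to 161, height 143 to 177 mm; the column x -25 to 25, y 161 to 195, up to 227 mm
- dial (a joint): turn of the dial, rad: 0 at the start (blue nests on the loading side, amber nests under the head, plunger on the fixture's -x side). It grows counter-clockwise from above: the plunger swings from -x past the loading side (-y) to +x. End stops just beyond 0 and 3.14; slots at 0, 1.57 and 3.14. Turns easily (under 1 N at the plunger), but only while the plunger is lifted out of its slot
- plunger (a joint): lift of the sprung plunger, m: 0 = fully home in a slot, 0.009 = its round-ended 10 mm pin rests on the ring's face, 0.018 = top stop. The spring pushes down with about 6 N at home, 10 N at the top; released within about 2 mm of a slot it drops in by itself
- plunger_grip (a point): grip point of the plunger's red mushroom knob, on its axis, 120 mm from the dial's axis, 78 mm above the table when home. Its head is 26 mm across from height 68 to 86 mm (top at 90), on an 18 mm neck; round, so it can turn in the fingers. The plunger rides on a lug of the dial's rim: grip, lift and swing it in one grasp, then let go
- lock_knob (a joint): angle of the lock knob, rad, growing clockwise from above: about 0.05 = open (at the start). Resistance rises to about 0.2 N m, then past 0.60 it clicks over and springs on by itself to about 1.15 or more = locked; stop at 1.25. Released before 0.60 it springs back to about 0.05
- lock_grip (a point): grip point of the black lock knob, on its upright axis, 54 mm above the table: a bar 46 mm long (along this point's x), 12 mm thick (y), from height 39 to 63 mm, on a grey block 60 mm square and 32 mm high at the fixture's corner x -105, y -160 mm. A white dot on the block marks the open place of the bar's white line, a green dot the locked place
- tray: loose oak finished-dice tray lined dark red, 115 x 155 mm outside (x, y), walls 5 mm thick, 22 mm high, floor 5 mm thick, 0.45 kg; origin under its centre, z up
- blue_nest1 (a point): centre of the floor of blue nest 1 on the dial (40 mm above the table): square pocket 30 mm wide between walls 6 mm high and 6 mm or more thick, flared at the top to 34 mm; empty at the start. At the start it is at x -45, y -70 mm in the fixture's frame (the three are 45 mm apart along this point's x; x and y along the pocket's sides)
- blue_nest2 (a point): centre of the floor of blue nest 2 on the dial (40 mm above the table): square pocket 30 mm wide between walls 6 mm high and 6 mm or more thick, flared at the top to 34 mm; empty at the start. At the start it is at x 0, y -70 mm in the fixture's frame (the three are 45 mm apart along this point's x; x and y along the pocket's sides)
- blue_nest3 (a point): centre of the floor of blue nest 3 on the dial (40 mm above the table): square pocket 30 mm wide between walls 6 mm high and 6 mm or more thick, flared at the top to 34 mm; empty at the start. At the start it is at x 45, y -70 mm in the fixture's frame (the three are 45 mm apart along this point's x; x and y along the pocket's sides)
- blank1: blank cube-shaped die with softly rounded edges, 25 mm, about 22 g; body origin at its centre; any face may be up; plain pale mint, no pips. Two or three are there, lying on the green mat
- blank2: blank cube-shaped die with softly rounded edges, 25 mm, about 22 g; body origin at its centre; any face may be up; plain pale mint, no pips. Two or three are there, lying on the green mat
- blank3: blank cube-shaped die with softly rounded edges, 25 mm, about 22 g; body origin at its centre; any face may be up; plain pale mint, no pips. Two or three are there, lying on the green mat
- engraved1: finished cube-shaped die with softly rounded edges, 25 mm, about 22 g; body origin at its centre; any face may be up; pink, red or purple with cream pips. Two or three are there, at the start in the amber nests under the head (pockets like the blue ones, across the dial from them: after the half turn they stand where the blue ones stood)
- engraved2: finished cube-shaped die with softly rounded edges, 25 mm, about 22 g; body origin at its centre; any face may be up; pink, red or purple with cream pips. Two or three are there, at the start in the amber nests under the head (pockets like the blue ones, across the dial from them: after the half turn they stand where the blue ones stood)
- engraved3: finished cube-shaped die with softly rounded edges, 25 mm, about 22 g; body origin at its centre; any face may be up; pink, red or purple with cream pips. Two or three are there, at the start in the amber nests under the head (pockets like the blue ones, across the dial from them: after the half turn they stand where the blue ones stood)
- polish_bottle: bystander: amber bottle, 42 mm across, 115 mm high; origin under its base
- pigment_jar: bystander: blue jar with white lid, 48 mm across, 45 mm high; origin under its base
- ink_pot: bystander: small green jar with black lid, 38 mm across, 38 mm high; origin under its base
Mind the look-alikes: they are no part of the job. Leave any yellow look-alike of the blank2 alone. Leave any yellow look-alike of the blank3 alone.

How it is judged:
On the way, in this order (a step that is already met when the one before it is completed fails the run):
1. every blank lies seated in a blue nest while the dial is still at its start (((horizontal distance between blank1 and blue_nest1 below 0.006 m and z of blank1 in the frame of blue_nest1 between 0.01 and 0.0145 m) or (horizontal distance between blank1 and blue_nest2 below 0.006 m and z of blank1 in the frame of blue_nest2 between 0.01 and 0.0145 m) or (horizontal distance between blank1 and blue_nest3 below 0.006 m and z of blank1 in the frame of blue_nest3 between 0.01 and 0.0145 m)) and ((horizontal distance between blank2 and blue_nest1 below 0.006 m and z of blank2 in the frame of blue_nest1 between 0.01 and 0.0145 m) or (horizontal distance between blank2 and blue_nest2 below 0.006 m and z of blank2 in the frame of blue_nest2 between 0.01 and 0.0145 m) or (horizontal distance between blank2 and blue_nest3 below 0.006 m and z of blank2 in the frame of blue_nest3 between 0.01 and 0.0145 m)) and ((horizontal distance between blank3 and blue_nest1 below 0.006 m and z of blank3 in the frame of blue_nest1 between 0.01 and 0.0145 m) or (horizontal distance between blank3 and blue_nest2 below 0.006 m and z of blank3 in the frame of blue_nest2 between 0.01 and 0.0145 m) or (horizontal distance between blank3 and blue_nest3 below 0.006 m and z of blank3 in the frame of blue_nest3 between 0.01 and 0.0145 m)) and value of joint dial below 0.05 rad and value of joint plunger below 0.002 m), for 0.2 s.
2. the dial has been swung half a turn and the plunger has dropped home (value of joint dial above 3.09 rad and value of joint plunger below 0.002 m and velocity of joint dial below 0.1 rad/s), for 0.2 s.
3. the lock knob has clicked over, the dial still home (value of joint dial above 3.09 rad and value of joint plunger below 0.002 m and value of joint lock_knob above 1 rad), for 0.2 s.
At the end, for the whole second after the job is handed in: every blank seated in a blue nest (within 6 mm of its centre, on its floor), the dial at the half-turn slot (over 3.09 rad) with the plunger home (below 2 mm), the lock knob clicked over (above 1.0 rad), every engraved die at rest on the tray's floor (all of step 3 and ((horizontal distance between blank1 and blue_nest1 below 0.006 m and z of blank1 in the frame of blue_nest1 between 0.01 and 0.0145 m) or (horizontal distance between blank1 and blue_nest2 below 0.006 m and z of blank1 in the frame of blue_nest2 between 0.01 and 0.0145 m) or (horizontal distance between blank1 and blue_nest3 below 0.006 m and z of blank1 in the frame of blue_nest3 between 0.01 and 0.0145 m)) and ((horizontal distance between blank2 and blue_nest1 below 0.006 m and z of blank2 in the frame of blue_nest1 between 0.01 and 0.0145 m) or (horizontal distance between blank2 and blue_nest2 below 0.006 m and z of blank2 in the frame of blue_nest2 between 0.01 and 0.0145 m) or (horizontal distance between blank2 and blue_nest3 below 0.006 m and z of blank2 in the frame of blue_nest3 between 0.01 and 0.0145 m)) and ((horizontal distance between blank3 and blue_nest1 below 0.006 m and z of blank3 in the frame of blue_nest1 between 0.01 and 0.0145 m) or (horizontal distance between blank3 and blue_nest2 below 0.006 m and z of blank3 in the frame of blue_nest2 between 0.01 and 0.0145 m) or (horizontal distance between blank3 and blue_nest3 below 0.006 m and z of blank3 in the frame of blue_nest3 between 0.01 and 0.0145 m)) and x of engraved1 in the frame of tray between -0.045 and 0.045 m and y of engraved1 in the frame of tray between -0.065 and 0.065 m and z of engraved1 in the frame of tray between 0.012 and 0.022 m and linear speed of each of engraved1, engraved2, engraved3, tray below 0.02 m/s and x of engraved2 in the frame of tray between -0.045 and 0.045 m and y of engraved2 in the frame of tray between -0.065 and 0.065 m and z of engraved2 in the frame of tray between 0.012 and 0.022 m and x of engraved3 in the frame of tray between -0.045 and 0.045 m and y of engraved3 in the frame of tray between -0.065 and 0.065 m and z of engraved3 in the frame of tray between 0.012 and 0.022 m); the robot touches nothing.
It fails at once if the polish bottle is moved more than 40 mm or knocked over (distance of polish_bottle from where it was at the start of the episode above 0.04 m or angle between polish_bottle's own z axis and vertical above 0.5 rad).
It fails at once if the pigment jar is moved more than 40 mm or knocked over (distance of pigment_jar from where it was at the start of the episode above 0.04 m or angle between pigment_jar's own z axis and vertical above 0.5 rad).
It fails at once if the ink pot is moved more than 40 mm or knocked over (distance of ink_pot from where it was at the start of the episode above 0.04 m or angle between ink_pot's own z axis and vertical above 0.5 rad).
Of blank1, blank2, blank3 only 2 to 3 are there at a start; the rules pass over those that are not, and their reading is None.
Of engraved1, engraved2, engraved3 only 2 to 3 are there at a start; the rules pass over those that are not, and their reading is None.
At some moment in a run one of tray may be knocked a few centimetres aside while the robot is not near it.
Once in a run the grip may slacken for a moment while it holds something.
It also fails if it takes over 210 s, if anything falls off the work surface, if the arm or the gripper's body presses on something with over 40 N, if the wrist force passes 120 N, or if a joint passes its speed limit or range.

## Working session

There is one attempt and no reset: what is moved stays moved. The work goes in short steps, Python scripts to look and compute and a shell command to move; the robot and the scene stay as the last step left them, time stands still between calls to the robot, and variables do not carry over. Pictures are saved under pics/ and viewed, at most 14 in all, crops included, and the job is handed in when it is done.

```bash
mkdir -p pics; cat > h.py <<'E'
import numpy as np, cv2
from station import arm, snapshot, ticket
def pts(s):
    K=np.array(s["camera_matrix"]);d=s["range_z"];v,u=np.mgrid[:d.shape[0],:d.shape[1]]
    x=(u-K[0,2])/K[0,0]*d;y=(v-K[1,2])/K[1,1]*d
    c=np.stack([x,-y,-d],-1)
    P=c@np.array(s["rotation"]).T+np.array(s["xyz"]);P[d==0]=np.nan
    return P
def save(s,n,crop=None,k=1):
    im=s["image"][...,::-1]
    if crop: im=im[crop[1]:crop[3],crop[0]:crop[2]]
    cv2.imwrite("pics/"+n+".png",cv2.resize(im,None,fx=k,fy=k,interpolation=cv2.INTER_CUBIC))
E
python3 - <<'E'
from h import *
import pickle
for n in("scene","top"):
    s=snapshot(n);save(s,n+"0",k=1.42);pickle.dump(s,open(n+".pkl","wb"));print(n,s["xyz"],np.round(s["rotation"],3).tolist(),s["camera_matrix"])
print(arm.observe(),arm.hold_point_z)
E
```

```text
scene [ 0.84724614 -0.54131671  1.08670892] [0.274, 0.088, 0.305, 0.908] [[480.14041855   0.         284.43305189]
 [  0.         480.14041855 208.32923242]
 [  0.           0.           1.        ]]
top [ 0.37933357 -0.00631741  1.28488197] [0.012, -0.029, -0.698, 0.716] [[390.78520317   0.         283.49490922]
 [  0.         390.78520317 206.18127858]
 [  0.           0.           1.        ]]
{'t': 0.1, 'q': array([ 1.29412304e+00,  2.64673495e-01,  1.60523955e+00,  6.43714878e-06,
        1.27369649e+00, -3.68866216e-02]), 'qvel': array([ 3.97561326e-05, -1.21785468e-03, -4.87914133e-03,  1.32509653e-03,
        4.54925934e-04,  1.71738679e-04]), 'tau': array([-2.83990653e-05, -5.16708183e+01, -3.68590379e+01,  5.50420381e-06,
        6.33041142e-03, -1.62926500e-05]), 'eef_pos': array([0.16012033, 0.65505562, 0.23008829]), 'tool_rot': array([ 1.19607185e-01,  9.92820782e-01, -9.95592463e-04, -1.60495346e-04]), 'force': array([ 1.11395699e-04, -4.53517202e-01,  6.03462888e-01]), 'ft_torque': array([-0.03812038, -0.00041103, -0.04122251]), 'finger_force': 0.0, 'grip_width': 0.08516736723808781} -0.0187
```

View pics/top0.png

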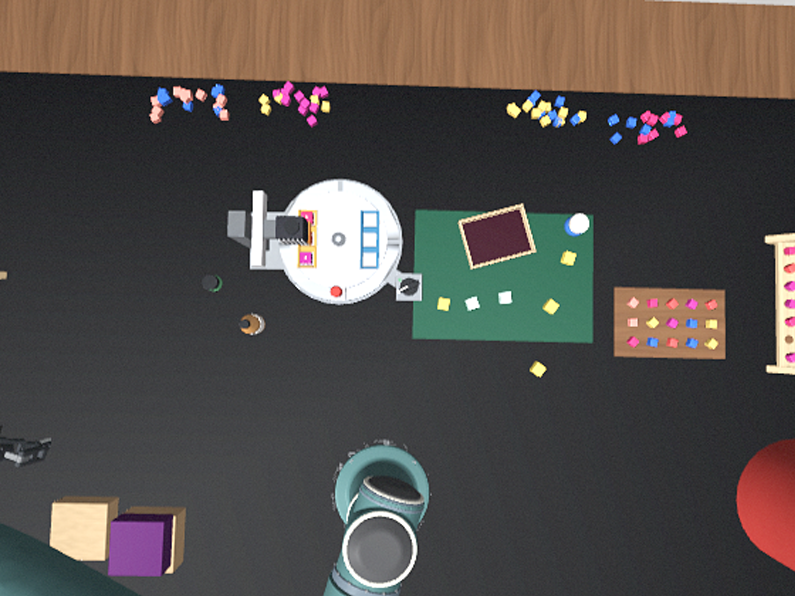

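View pics/scene0.png

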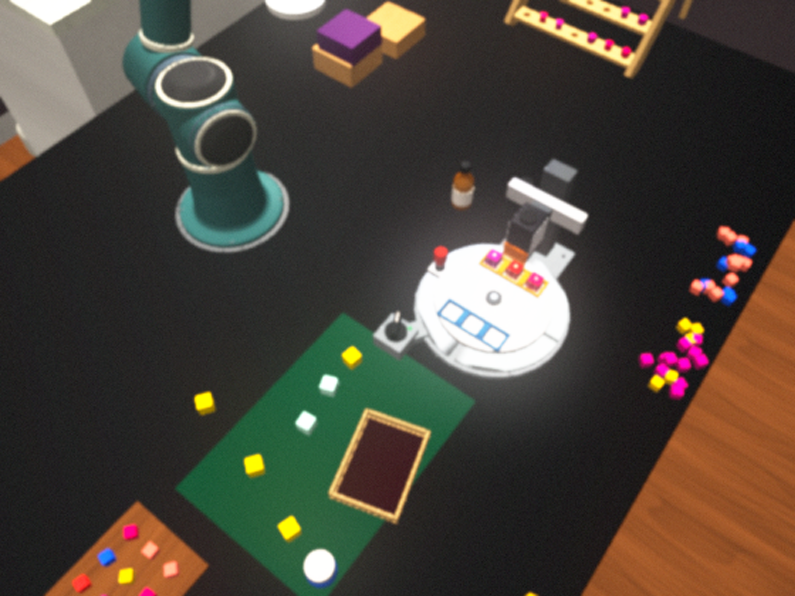

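The top picture shows two mint blanks at display (472,303) and (505,297). The yellow dice that could be taken for them are at (443,304), (551,307), (568,258) and (538,369). The fixture is centred near (339,240), its plunger is at (336,291) and its lock at (408,286). The tray is at (497,237), with the pigment jar, bottle and ink pot around it. The scene picture shows three engraved dice under the head.

```bash
python3 - <<'E'
s=open('h.py').read()
s=s.replace('np.array(s["rotation"]).T','Rotation.from_quat(s["rotation"]).as_matrix().T').replace("import numpy as np, cv2","import numpy as np, cv2\nfrom scipy.spatial.transform import Rotation")
s+='''
def blobs(m,P,amin=15,amax=99999):
    n,l,st,c=cv2.connectedComponentsWithStats(m.astype(np.uint8));o=[]
    for i in range(1,n):
        if amin<=st[i,4]<=amax:
            k=l==i;o.append((c[i].round(1),st[i,4],np.nanmedian(P[k],0).round(4)))
    return o
def hsv(s): return cv2.cvtColor(s["image"],cv2.COLOR_RGB2HSV).astype(int)
def rect(P,k):
    r=cv2.minAreaRect((P[k][:,:2]*1000).astype(np.float32));return r
'''
open('h.py','w').write(s)
E
python3 - <<'E'
from h import *
import pickle
for n in("top","scene"):
    s=pickle.load(open(n+".pkl","rb"));P=pts(s);H=hsv(s);h,S,V=H[...,0],H[...,1],H[...,2]
    print(n)
    R=(P[...,0]>.3)&(P[...,0]<.9)&(P[...,1]>-.5)&(P[...,1]<.5)
    print("die-height", [ (b,) for b in blobs(R&(P[...,2]>.018)&(P[...,2]<.035)&(V>130)&(P[...,1]<0.06),P,10,2000)])
    print("blue",blobs(R&(abs(h-105)<10)&(S>110)&(V>80),P,10))
    print("red",blobs(R&((h<6)|(h>174))&(S>150)&(V>120),P,10))
    print("pinks",blobs(R&(h>140)&(S>100)&(V>120),P,8))
    # dial disk
    k=R&(P[...,2]>.034)&(P[...,2]<.0445)&(P[...,1]>0)&(V>150)
    c,r=cv2.minEnclosingCircle((P[k][:,:2]*1000).astype(np.float32));print("dial",c,r,np.median(P[k][:,2]))
    k=R&(h>170)&(V<90)&(S>60); print("traydark",blobs(R&(P[...,2]<.015)&((h>165)|(h<8))&(S>40)&(V<110)&(V>15)&(P[...,1]<-.02),P,300))
    print("lock",blobs(R&(P[...,2]>.05)&(P[...,2]<.07)&(P[...,0]<.53),P,5))
    if n=="top":
        b=(S>110)&(abs(h-105)<10)&R&(P[...,1]>0)
        q=P[b];print("bluerect",cv2.minAreaRect((q[:,:2]*1000).astype(np.float32)))
        save(s,"c1",(290,120,440,250),5)
E
```

```text
top
die-height [((array([361.4,  77.3]), np.int32(23), array([ 0.8861, -0.2837,  0.0199])),), ((array([370.6,  76. ]), np.int32(20), array([ 0.8886, -0.3131,  0.0329])),), ((array([378.3,  79.4]), np.int32(39), array([ 0.8808, -0.3403,  0.0303])),), ((array([393.6,  81.8]), np.int32(56), array([ 0.8743, -0.3916,  0.0222])),), ((array([384. ,  84.2]), np.int32(12), array([ 0.8675, -0.3609,  0.0202])),), ((array([269.3, 149.8]), np.int32(326), array([0.637 , 0.0091, 0.0257])),), ((array([368.8, 152.2]), np.int32(46), array([ 0.6409, -0.3131,  0.022 ])),), ((array([353.9, 147.8]), np.int32(19), array([ 0.6499, -0.2637,  0.0209])),), ((array([335.1, 152.8]), np.int32(35), array([ 0.6315, -0.2011,  0.0217])),), ((array([401.6, 160.3]), np.int32(29), array([ 0.6095, -0.4166,  0.0236])),), ((array([326.4, 166. ]), np.int32(28), array([ 0.586 , -0.1725,  0.022 ])),), ((array([375. , 172.3]), np.int32(19), array([ 0.5715, -0.3338,  0.0203])),), ((array([274.8, 194.3]), np.int32(613), array([ 0.4871, -0.0066,  0.0267])),), ((array([342.9, 183.5]), np.int32(60), array([ 0.5304, -0.2258,  0.0211
[... 3616 characters left out ...]
.393 , 0.015 ])), (array([481.1, 241.7]), np.int32(66), array([0.8903, 0.2398, 0.0339])), (array([455. , 252.6]), np.int32(81), array([0.8516, 0.1834, 0.0155])), (array([468.7, 255.1]), np.int32(183), array([0.8823, 0.195 , 0.0191]))]
dial (671.3624267578125, 277.1090393066406) 304.7404479980469 0.03956577435523734
traydark [(array([267.9, 327.7]), np.int32(2207), array([ 0.5933, -0.2532,  0.0052]))]
lock [(array([325.5, 133.2]), np.int32(77), array([0.3859, 0.2808, 0.0604])), (array([346. , 179.9]), np.int32(63), array([0.5218, 0.1754, 0.063 ])), (array([309.4, 186.2]), np.int32(29), array([0.4559, 0.1033, 0.0559])), (array([278.5, 228.8]), np.int32(95), array([ 0.4706, -0.0533,  0.062 ]))]
```

View pics/c1.png

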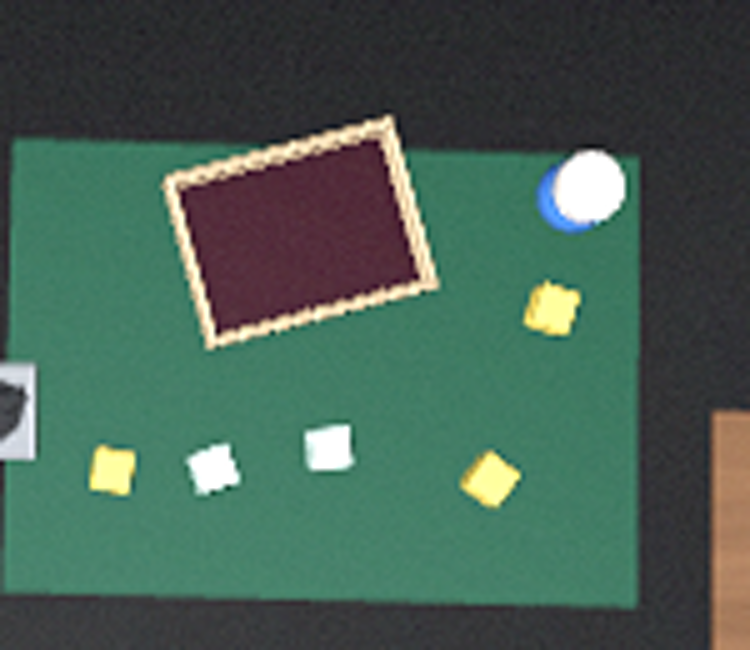

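```bash
cat >> h.py <<'E'
def go(x,y,z,a=None):
    o=arm.observe();R=Rotation.from_quat(o["tool_rot"]).as_matrix();p=np.array(o["eef_pos"])
    if a is None: a=np.degrees(np.arctan2(R[1,0],R[0,0]))
    c,s=np.cos(np.radians(a)),np.sin(np.radians(a))
    T=np.array([[c,s,0],[s,-c,0],[0,0,-1.]])
    print("at",p.round(4),"a",round(np.degrees(np.arctan2(R[1,0],R[0,0])),1),"t",o["t"],"->",np.round(R.T@(np.array([x,y,z])-p)/.3,4),np.round(Rotation.from_matrix(R.T@T).as_rotvec()/.5,4))
E
python3 -c "
from h import *
go(.52,.35,.42,180)
go(.52,-.06,.42,180)"
```

```text
at [0.1601 0.6551 0.2301] a 166.3 t 0.1 -> [-1.4067 -0.7041 -0.6317] [-0.004  -0.0006 -0.4796]
at [0.1601 0.6551 0.2301] a 166.3 t 0.1 -> [-1.7313 -2.0317 -0.6291] [-0.004  -0.0006 -0.4796]
```

```bash
python3 -m pendant '-0.2 -0.2 -0.63 0 0 -0.24; -0.4 -0.4 -0.63 0 0 -0.48;-0.7 -0.7 -0.63 0 0 -0.48;-0.85 -1 -0.63 0 0 -0.48;-0.85 -1 -0.63 0 0 -0.48;-0.85 -1 -0.63 0 0 -0.48;-0.85 -1 -0.63 0 0 -0.48;-0.85 -1 -0.63 0 0 -0.48;-0.85 -1 -0.63 0 0 -0.48;-0.85 -1 -0.63 0 0 -0.48'; python3 -c "
from h import *
go(.52,-.06,.42,180)"
```

```text
t: 1.1
eef_pos: [0.3389, 0.3001, 0.4227]
tool_rot: [0.003, 1.0, 0.0, 0.002]
force: [0.1, 0.6, 0.4]
grip_width: 0.0857
finger_force: 0.0
at [0.3389 0.3001 0.4227] a 179.7 t 1.1 -> [-0.6103 -1.1969  0.0107] [ 0.0012  0.0084 -0.011 ]
```

```bash
python3 -m pendant '-0.6 -1 0 0 0 -0.01;-0.6 -1 0 0 0 -0.01;-0.6 -1 0 0 0 -0.01;-0.6 -1 0 0 0 -0.01;-0.6 -1 0 0 0 -0.01;-0.6 -1 0 0 0 -0.01;-0.6 -1 0 0 0 -0.01;-0.6 -1 0 0 0 -0.01;-0.6 -1 0 0 0 -0.01;-0.6 -1 0 0 0 -0.01'; python3 -c "
from h import *
import pickle
s=snapshot('wrist');save(s,'w1',k=1.42);pickle.dump(s,open('w1.pkl','wb'));print(s['xyz'],s['rotation'],arm.observe()['eef_pos'])"
```

```text
t: 2.1
eef_pos: [0.5164, 0.005, 0.4198]
tool_rot: [-0.003, 1.0, 0.0, -0.001]
force: [-0.2, 0.5, -0.3]
grip_width: 0.0853
finger_force: 0.0
[0.44514141 0.00411198 0.56207669] [-0.10010038 -0.10140679  0.70205932  0.6977172 ] [0.5163724  0.00524281 0.42011307]
```

View pics/w1.png

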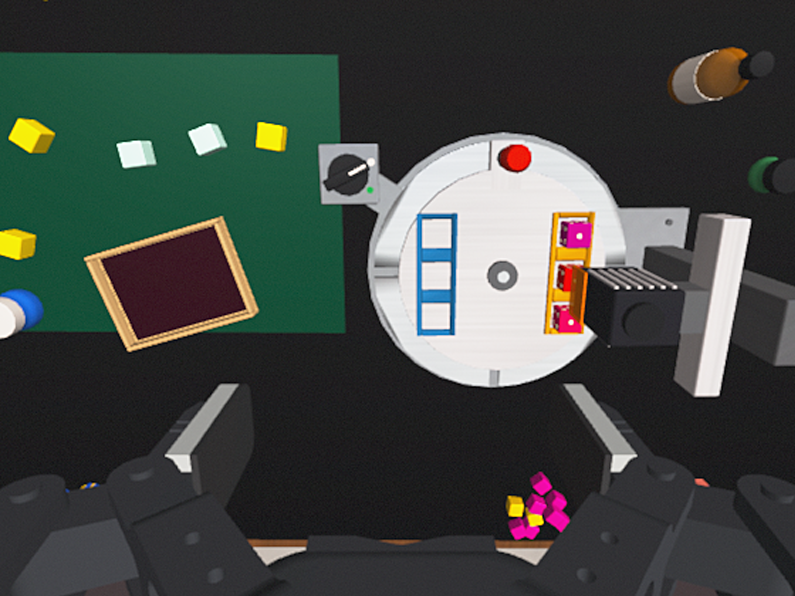

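The wrist view shows the blanks at (136,154) and (207,139), with a yellow one at (271,137). The tray is at (172,283), the blue nests at (437,274), the plunger at (515,158) and the lock at (348,175) with its line just past the white dot. All three engraved dice are in the amber nests.

```bash
cat >> h.py <<'E'
def scan(s):
    P=pts(s);H=hsv(s);h,S,V=H[...,0],H[...,1],H[...,2];x,y,z=P[...,0],P[...,1],P[...,2]
    R=(x>.3)&(x<.75)&(y>-.45)&(y<.35)
    def rr(m,nm,amin=60,amax=1e5):
        n,l,st,c=cv2.connectedComponentsWithStats(m.astype(np.uint8))
        for i in range(1,n):
            if amin<=st[i,4]<=amax:
                k=l==i;r=cv2.minAreaRect((P[k][:,:2]*1000).astype(np.float32))
                print(nm,c[i].round(0),st[i,4],"ctr",np.round(r[0],1),"size",np.round(r[1],1),"ang",round(r[2],1),"z",np.nanmedian(z[k]).round(4),"med",np.round(np.nanmedian(P[k],0),4)[:2])
    rr(R&(z>.0235)&(z<.028)&(S<70)&(V>120)&(y<-.1),"blank")
    rr(R&(z>.017)&(z<.026)&(h>8)&(h<25)&(y<-.1)&(S<200)&(V>90),"tray",150)
    rr(R&(abs(h-105)<12)&(S>120)&(z>.0435)&(z<.05)&(y>-.05),"blue",150)
    rr(R&(abs(h-18)<10)&(S>150)&(z>.0435)&(z<.05)&(y>-.05),"amber",100)
    rr(R&(z>.06)&(z<.067)&(x<.53)&(y<.05),"lockbar")
    rr(R&(z>.086)&(z<.093)&((h<8)|(h>172))&(S>120),"plunger")
    rr(R&(z>.062)&(z<.068)&(S>120)&((h<8)|(h>140)),"engr")
    rr((abs(z-.032)<.003)&(S<60)&(x<.5)&(y<.0),"lockblock")
E
python3 -c "
from h import *
import pickle
scan(pickle.load(open('w1.pkl','rb')))"
```

```text
blank [143.  97.] 230 ctr [ 434.1 -196.5] size [24.4 24. ] ang 21.9 z 0.0245 med [ 0.4332 -0.1962]
blank [ 92. 108.] 230 ctr [ 448.9 -271.5] size [23.8 25.2] ang 7.6 z 0.0245 med [ 0.4489 -0.272 ]
tray [119. 200.] 1167 ctr [ 590.8 -251.4] size [115.  156.7] ang 16.4 z 0.021 med [ 0.5891 -0.2518]
blue [308. 193.] 935 ctr [571.1  43.1] size [129.8  39.7] ang 0.8 z 0.0455 med [0.5676 0.0444]
amber [397. 186.] 700 ctr [568.8 182. ] size [129.8  42.5] ang 0.8 z 0.0455 med [0.5494 0.1725]
lockbar [242. 123.] 299 ctr [467.2 -49.6] size [11.9 45.8] ang 26.9 z 0.0622 med [ 0.467  -0.0488]
plunger [364. 111.] 285 ctr [450.  109.7] size [24.1 22.4] ang 90.0 z 0.0892 med [0.4498 0.1092]
engr [407. 165.] 280 ctr [523.7 180.7] size [24.6 24.7] ang 1.2 z 0.0644 med [0.5229 0.1798]
engr [398. 196.] 86 ctr [568.3 174.1] size [ 7.9 23.6] ang 89.3 z 0.0641 med [0.5683 0.1737]
engr [399. 227.] 172 ctr [613.2 181.4] size [24.5 23.5] ang 89.9 z 0.0645 med [0.6166 0.1777]
lockblock [245. 121.] 967 ctr [467.5 -49.5] size [59.4 59.4] ang 0.4 z 0.0314 med [ 0.4615 -0.047 ]
```

```bash
python3 -c "
from h import *
go(.434,-.1965,.13,201.9)"
```

```text
at [0.5164 0.0052 0.4201] a -179.6 t 2.15 -> [ 0.2789 -0.6712  0.9667] [ 1.400e-03 -6.000e-04 -7.504e-01]
```

```bash
python3 -m pendant '0.28 -0.67 0.97 0 0 -0.75;0.28 -0.67 0.97 0 0 -0.75;0.28 -0.67 0.97 0 0 -0.75;0.28 -0.67 0.97 0 0 -0.75;0.28 -0.67 0.97 0 0 -0.75;0.28 -0.67 0.97 0 0 -0.75;0.28 -0.67 0.97 0 0 -0.75;0.28 -0.67 0.97 0 0 -0.75;0.28 -0.67 0.97 0 0 -0.75;0.28 -0.67 0.97 0 0 -0.75' 0.6; python3 -c "
from h import *
scan(snapshot('wrist'))
go(.434,-.1965,.008,201.9)"
```

```text
t: 3.15
eef_pos: [0.4355, -0.197, 0.131]
tool_rot: [-0.189, 0.982, -0.001, 0.001]
force: [0.1, 0.2, 0.5]
grip_width: 0.051
finger_force: 0.0
blank [179. 187.] 1032 ctr [ 448.6 -272.2] size [24.9 24.4] ang 9.0 z 0.0246 med [ 0.4485 -0.2722]
blank [284. 206.] 983 ctr [ 433.5 -196.4] size [24.9 24.2] ang 21.2 z 0.0246 med [ 0.4332 -0.1965]
tray [116. 284.] 367 ctr [ 544.4 -296.3] size [ 2.2 93.7] ang 16.5 z 0.0194 med [ 0.5443 -0.2962]
tray [ 62. 309.] 185 ctr [ 583.5 -331.4] size [51.6  5.8] ang 16.4 z 0.0197 med [ 0.5823 -0.3307]
tray [242. 337.] 160 ctr [ 554.1 -184.4] size [73.4  4.8] ang 15.9 z 0.0212 med [ 0.5517 -0.1863]
lockblock [447. 293.] 1882 ctr [457.4 -50. ] size [41.5 61.1] ang 1.6 z 0.0315 med [ 0.4467 -0.0629]
at [ 0.4362 -0.1972  0.1317] a -158.1 t 3.2 -> [0.0071 0.006  0.4123] [-0.0055  0.0063 -0.0011]
```

```bash
python3 -m pendant '0.007 0.005 0.15 0 0 0;0.007 0.005 0.3 0 0 0;0.007 0.005 0.412 0 0 0;0.007 0.005 0.412 0 0 0;0.007 0.005 0.412 0 0 0;0.007 0.005 0.412 0 0 0'; python3 -m pendant '0 0 0 0 0 0;0 0 0 0 0 0;0 0 0 0 0 0;0 0 0 0 0 0;0 0 0 0 0 0;0 0 -0.13 0 0 0;0 0 -0.27 0 0 0;0 0 -0.4 0 0 0;0 0 -0.4 0 0 0' 0;  python3 -c "
from h import *
go(.526,.0416,.12,180.8)
go(.571,.0422,.12,180.8)"
```

```text
t: 3.8
eef_pos: [0.4344, -0.198, 0.0087]
tool_rot: [-0.189, 0.982, -0.002, 0.002]
force: [0.4, -0.1, 0.2]
grip_width: 0.0513
finger_force: 0.0
t: 4.7
eef_pos: [0.4362, -0.1997, 0.1331]
tool_rot: [-0.189, 0.982, -0.004, 0.005]
force: [0.6, -1.7, 0.7]
grip_width: 0.0235
finger_force: 59.0
at [ 0.4362 -0.1997  0.1331] a -158.2 t 4.7 -> [-0.576   0.6363  0.0422] [-0.0174  0.0217  0.732 ]
at [ 0.4362 -0.1997  0.1331] a -158.2 t 4.7 -> [-0.716   0.5825  0.044 ] [-0.0174  0.0217  0.732 ]
```

```bash
python3 -m pendant '-0.576 0.636 0.042 -0.017 0.022 0.732;-0.576 0.636 0.042 -0.017 0.022 0.732;-0.576 0.636 0.042 -0.017 0.022 0.732;-0.576 0.636 0.042 -0.017 0.022 0.732;-0.576 0.636 0.042 -0.017 0.022 0.732;-0.576 0.636 0.042 -0.017 0.022 0.732;-0.576 0.636 0.042 -0.017 0.022 0.732;-0.576 0.636 0.042 -0.017 0.022 0.732;-0.576 0.636 0.042 -0.017 0.022 0.732';  python3 -c "
from h import *
s=snapshot('wrist');save(s,'w2',k=1.42);scan(s)
go(.526,.0416,.05,180.8);print(arm.observe()['grip_width'],arm.observe()['finger_force'])"
```

```text
t: 5.6
eef_pos: [0.5204, 0.0433, 0.1129]
tool_rot: [-0.007, 1.0, 0.003, -0.007]
force: [-0.3, 0.2, -0.4]
grip_width: 0.0239
finger_force: 59.1
tray [  5. 332.] 302 ctr [ 612.7 -168.5] size [26.7 11.3] ang 13.6 z 0.0206 med [ 0.6154 -0.1651]
blue [280. 220.] 1180 ctr [522.   41.9] size [35.1 41.4] ang 1.0 z 0.0455 med [0.5117 0.042 ]
blue [272. 348.] 1179 ctr [613.3  40.1] size [49.1 35. ] ang 0.4 z 0.0456 med [0.5984 0.0369]
blue [306. 350.] 415 ctr [611.1  61.2] size [45.9  5.4] ang 0.4 z 0.0456 med [0.61   0.0613]
amber [488. 267.] 3093 ctr [556.7 182.3] size [109.5  44.1] ang 0.8 z 0.0455 med [0.547  0.1733]
lockbar [112. 140.] 1913 ctr [467.2 -49. ] size [12.1 45.9] ang 26.9 z 0.0625 med [ 0.4669 -0.0482]
plunger [430. 110.] 2308 ctr [449.7 110.1] size [24.6 24.9] ang 15.7 z 0.0892 med [0.4494 0.1092]
engr [519. 243.] 1669 ctr [523.2 181.2] size [25.1 26.3] ang 1.8 z 0.0645 med [0.5222 0.18  ]
engr [507. 313.] 1436 ctr [569.1 182.3] size [25.8 25.9] ang 89.4 z 0.0645 med [0.5673 0.181 ]
engr [508. 361.] 128 ctr [602.2 189.3] size [15.6  5.7] ang 59.2 z 0.0643 med [0.6023 0.1894]
lockblock [139. 131.] 5115 ctr [467.1 -49. ] size [59.3 60.3] ang 0.8 z 0.0315 med [ 0.4576 -0.0405]
at [0.5205 0.0431 0.113 ] a -179.3 t 5.65 -> [-0.021  -0.0064  0.2096] [ 0.012  -0.0255 -0.0024]
0.024175133284257088 59.05164420604706
```

View pics/w2.png

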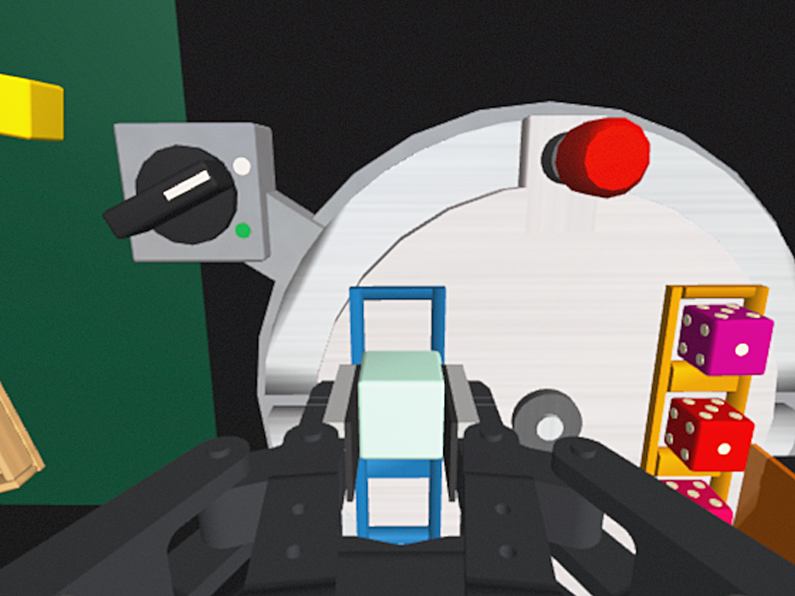

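The die is held squarely between the pads, and nest 1 is just ahead of it at (397,320). The bar's white line points at the open dot. I'll correct the small tilt and lower it.

```bash
python3 -m pendant '-0.02 -0.006 0.04 0.012 -0.025 -0.002;-0.02 -0.006 0.1 0.012 -0.025 -0.002;-0.02 -0.006 0.16 0.012 -0.025 -0.002;-0.02 -0.006 0.16 0.012 -0.025 -0.002;-0.02 -0.006 0.16 0.012 -0.025 -0.002;-0.02 -0.006 0.16 0.012 -0.025 -0.002';  python3 -c "
from h import *
go(.526,.0416,.05,180.8)"
```

```text
t: 6.25
eef_pos: [0.5272, 0.0423, 0.0661]
tool_rot: [-0.007, 1.0, 0.0, 0.001]
force: [0.4, 0.5, -0.2]
grip_width: 0.0234
finger_force: 59.1
at [0.5272 0.0423 0.0661] a -179.2 t 6.25 -> [ 0.0043 -0.0022  0.0537] [0.0006 0.0038 0.0006]
```

```bash
python3 -m pendant '0.004 -0.002 0.02 0 0.004 0;0.004 -0.002 0.04 0 0.004 0;0.004 -0.002 0.055 0 0.004 0;0.004 -0.002 0.055 0 0.004 0;0.004 -0.002 0.055 0 0.004 0'; python3 -m pendant '0 0 0 0 0 0;0 0 0 0 0 0;0 0 0 0 0 0;0 0 0 0 0 0;0 0 -0.1 0 0 0;0 0 -0.25 0 0 0;0 0 -0.3 0 0 0;0 0 -0.3 0 0 0' 0.5;  python3 -c "
from h import *
s=snapshot('wrist');P=pts(s);H=hsv(s)
m=(P[...,2]>.055)&(P[...,2]<.08)&(H[...,1]<70)&(H[...,2]>120)&(P[...,1]>0)&(P[...,1]<.1)
for b in blobs(m,P,60): print(b)
go(.4487,-.272,.14,188)"
```

```text
t: 6.75
eef_pos: [0.5251, 0.0423, 0.0482]
tool_rot: [-0.008, 1.0, 0.0, -0.001]
force: [0.5, -0.6, 0.0]
grip_width: 0.0237
finger_force: 59.0
t: 7.55
eef_pos: [0.5282, 0.0423, 0.142]
tool_rot: [-0.008, 1.0, 0.0, 0.003]
force: [0.2, -0.1, -0.3]
grip_width: 0.0428
finger_force: 0.0
(array([281.6, 214.9]), np.int32(1468), array([0.5246, 0.0418, 0.0644]))
at [0.5264 0.0422 0.1396] a -179.1 t 7.6 -> [ 0.2748 -1.0433 -0.002 ] [ 0.0006  0.0023 -0.2488]
```

```bash
python3 -m pendant '0.04 -0.16 0 0 0 -0.1;0.1 -0.4 0 0 0 -0.25;0.2 -0.7 0 0 0 -0.25;0.26 -1 0 0 0 -0.25;0.26 -1 0 0 0 -0.25;0.26 -1 0 0 0 -0.25;0.26 -1 0 0 0 -0.25;0.26 -1 0 0 0 -0.25;0.26 -1 0 0 0 -0.25' 0.6;  python3 -c "
from h import *
scan(snapshot('wrist'))
go(.4487,-.272,.008,188)"
```

```text
t: 8.5
eef_pos: [0.4511, -0.2576, 0.1368]
tool_rot: [-0.07, 0.998, 0.002, -0.002]
force: [-0.5, 0.6, -0.5]
grip_width: 0.0514
finger_force: 0.0
blank [263. 201.] 954 ctr [ 448.5 -272.3] size [24.1 24. ] ang 7.8 z 0.0246 med [ 0.4484 -0.2723]
tray [281. 298.] 309 ctr [ 529.6 -247.3] size [ 1.8 97.8] ang 16.5 z 0.019 med [ 0.5296 -0.2465]
lockbar [552. 292.] 229 ctr [475.1 -67.3] size [12.9  9.6] ang 12.1 z 0.0622 med [ 0.4747 -0.0674]
lockblock [526. 260.] 2125 ctr [467.2 -60.9] size [60.2 39.4] ang 1.4 z 0.0316 med [ 0.4627 -0.0701]
at [ 0.4515 -0.2572  0.1372] a -171.9 t 8.55 -> [ 0.0148 -0.0486  0.4306] [ 0.0056 -0.0067  0.0027]
```

```bash
python3 -m pendant '0.015 -0.049 0.15 0 0 0;0.015 -0.049 0.3 0 0 0;0.015 -0.049 0.43 0 0 0;0.015 -0.049 0.43 0 0 0;0.015 -0.049 0.43 0 0 0;0.015 -0.049 0.43 0 0 0'; python3 -m pendant '0 0 0 0 0 0;0 0 0 0 0 0;0 0 0 0 0 0;0 0 0 0 0 0;0 0 0 0 0 0;0 0 -0.13 0 0 0;0 0 -0.27 0 0 0;0 0 -0.4 0 0 0;0 0 -0.4 0 0 0' 0;  python3 -c "
from h import *
go(.571,.0422,.12,180.8)"
```

```text
t: 9.15
eef_pos: [0.4515, -0.2745, 0.0119]
tool_rot: [-0.071, 0.997, -0.001, 0.001]
force: [1.2, 0.3, 0.2]
grip_width: 0.0515
finger_force: 0.0
t: 10.05
eef_pos: [0.4541, -0.2774, 0.1375]
tool_rot: [-0.07, 0.998, -0.004, 0.005]
force: [0.9, -0.0, -0.2]
grip_width: 0.0234
finger_force: 59.2
at [ 0.4541 -0.2774  0.1375] a -172.0 t 10.05 -> [-0.5338  1.0009  0.0541] [-0.0171  0.019   0.252 ]
```

```bash
python3 -m pendant '-0.1 0.15 0 0 0 0.1;-0.2 0.35 0 0 0 0.25;-0.35 0.6 0 0 0 0.25;-0.5 0.85 0 0 0 0.25;-0.53 1 0.04 0 0 0.25;-0.53 1 0.04 0 0 0.25;-0.53 1 0.04 0 0 0.25;-0.53 1 0.04 0 0 0.25;-0.53 1 0.04 0 0 0.25;-0.53 1 0.04 0 0 0.25';  python3 -c "
from h import *
s=snapshot('wrist')
go(.571,.0422,.07,180.8);print(arm.observe()['grip_width'],arm.observe()['finger_force'])
go(.571,.0422,.05,180.8)"
```

```text
t: 11.05
eef_pos: [0.5646, 0.0442, 0.1173]
tool_rot: [-0.007, 1.0, -0.0, -0.001]
force: [0.4, -0.3, -0.8]
grip_width: 0.023
finger_force: 64.6
at [0.5647 0.0439 0.1174] a -179.2 t 11.1 -> [-0.0213 -0.0058  0.158 ] [-0.0002 -0.0041 -0.0001]
0.023239283157158327 64.60545301437378
at [0.5647 0.0439 0.1174] a -179.2 t 11.1 -> [-0.0215 -0.0058  0.2247] [-0.0002 -0.0041 -0.0001]
```

```bash
python3 -m pendant '-0.021 -0.006 0.05 0 0 0;-0.021 -0.006 0.12 0 0 0;-0.021 -0.006 0.16 0 0 0;-0.021 -0.006 0.16 0 0 0;-0.021 -0.006 0.16 0 0 0;-0.021 -0.006 0.16 0 0 0';  python3 -c "
from h import *
s=snapshot('wrist');P=pts(s);H=hsv(s);save(s,'w3',k=1.42)
m=(P[...,2]>.055)&(P[...,2]<.1)&(H[...,1]<70)&(H[...,2]>120)&(P[...,1]>0)&(P[...,1]<.1)
for b in blobs(m,P,60): print(b)
go(.571,.0422,.05,180.8)"
```

```text
t: 11.7
eef_pos: [0.5721, 0.0432, 0.0701]
tool_rot: [-0.007, 1.0, 0.0, -0.0]
force: [-0.5, 0.1, -0.2]
grip_width: 0.0234
finger_force: 64.6
(array([281.1, 168.3]), np.int32(3467), array([0.5256, 0.0418, 0.0644]))
(array([285.3, 272.6]), np.int32(4590), array([0.5633, 0.0439, 0.0823]))
(array([240.8, 271.6]), np.int32(379), array([0.5615, 0.027 , 0.0886]))
at [0.5722 0.0433 0.0704] a -179.1 t 11.75 -> [ 0.0041 -0.0036  0.0679] [ 0.0007 -0.      0.0021]
```

View pics/w3.png

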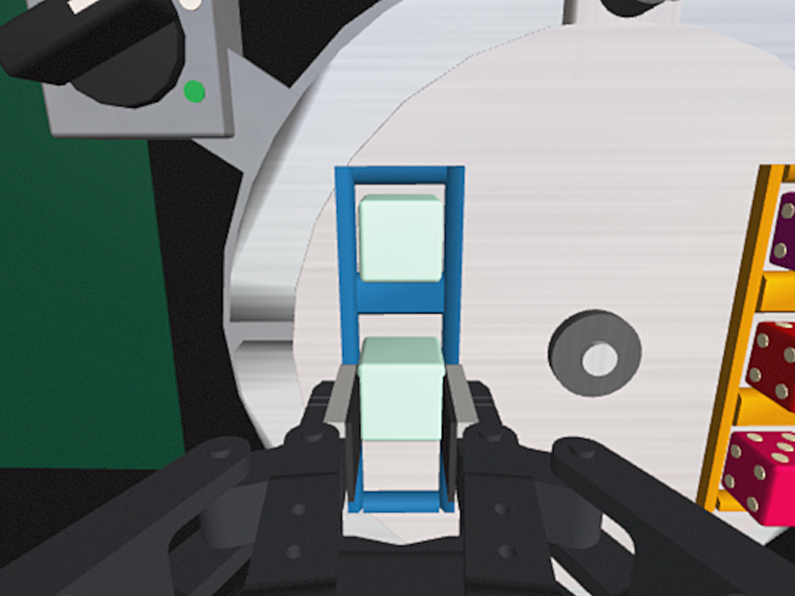

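Blank A is seated in nest 1 at (401,238). Blank B is held above nest 2 at (401,390) and lined up, so I'll lower and release it.

```bash
python3 -m pendant '0.004 -0.003 0.02 0 0 0;0.004 -0.003 0.04 0 0 0;0.004 -0.003 0.06 0 0 0;0.004 -0.003 0.063 0 0 0;0.004 -0.003 0.063 0 0 0'; python3 -m pendant '0 0 0 0 0 0;0 0 0 0 0 0;0 0 0 0 0 0;0 0 0 0 0 0;0 0 -0.1 0 0 0;0 0 -0.25 0 0 0;0 0 -0.3 0 0 0;0 0 -0.3 0 0 0' 0.5;  python3 -c "
from h import *
s=snapshot('wrist');P=pts(s);H=hsv(s)
m=(P[...,2]>.055)&(P[...,2]<.1)&(H[...,1]<70)&(H[...,2]>120)&(P[...,1]>0)&(P[...,1]<.1)
for b in blobs(m,P,60): print(b)
scan(s)
go(.4497,.110,.13,180.8)"
```

```text
t: 12.25
eef_pos: [0.5716, 0.0426, 0.0522]
tool_rot: [-0.008, 1.0, 0.0, 0.001]
force: [-0.3, -0.8, 9.0]
grip_width: 0.0236
finger_force: 65.8
t: 13.05
eef_pos: [0.5729, 0.0426, 0.144]
tool_rot: [-0.008, 1.0, 0.0, 0.003]
force: [0.2, -0.4, 0.8]
grip_width: 0.0425
finger_force: 0.0
(array([281.5, 148. ]), np.int32(1623), array([0.5266, 0.0412, 0.0644]))
(array([281.5, 211.9]), np.int32(1466), array([0.5679, 0.0418, 0.0644]))
tray [ 14. 236.] 760 ctr [ 604.1 -170. ] size [26.2 61.6] ang 78.3 z 0.0208 med [ 0.6057 -0.1705]
blue [283. 201.] 4489 ctr [572.1  42.7] size [131.8  41.4] ang 1.7 z 0.0454 med [0.5593 0.0435]
amber [476. 190.] 3707 ctr [568. 182.] size [131.8  43.8] ang 1.4 z 0.0454 med [0.5489 0.1735]
lockbar [127.  41.] 1797 ctr [467.3 -49. ] size [12.6 46.2] ang 27.0 z 0.0624 med [ 0.4674 -0.048 ]
lockbar [279. 140.] 878 ctr [522.2  39.3] size [15.3 21.5] ang 0.4 z 0.0644 med [0.522  0.0396]
plunger [418.  11.] 1052 ctr [456.5 108.5] size [24.7 12.5] ang 89.7 z 0.0891 med [0.4553 0.1081]
engr [506. 144.] 1563 ctr [522.7 180.7] size [25.2 25.8] ang 4.0 z 0.0644 med [0.5221 0.1796]
engr [491. 214.] 1066 ctr [568.2 179.7] size [20.4 25. ] ang 89.3 z 0.0644 med [0.5671 0.1788]
engr [482. 276.] 1055 ctr [612.6 182.4] size [25.6 25.4] ang 3.4 z 0.0645 med [0.6127 0.1804]
lockblock [151.  47.] 4598 ctr [467.5 -49. ] size [58.5 60.2] ang 0.9 z 0.0315 med [ 0.4626 -0.0406]
at [0.5711 0.0425 0.1415] a -179.1 t 13.1 -> [0.4013 0.2312 0.0381] [0.0007 0.0017 0.0025]
```

```bash
python3 -m pendant '0.13 0.077 0.03 0 0 0;0.27 0.15 0.03 0 0 0;0.4 0.231 0.03 0 0 0;0.4 0.231 0.03 0 0 0;0.4 0.231 0.03 0 0 0;0.4 0.231 0.03 0 0 0' 0.6;  python3 -c "
from h import *
s=snapshot('wrist');scan(s)
go(.4497,.1102,.060,180.8)"
```

```text
t: 13.7
eef_pos: [0.4495, 0.1097, 0.1309]
tool_rot: [-0.008, 1.0, -0.0, -0.001]
force: [0.2, -0.4, -0.4]
grip_width: 0.0514
finger_force: 0.0
blue [163. 296.] 162 ctr [511.   26.6] size [11.4 13.5] ang 6.8 z 0.0454 med [0.5089 0.0239]
blue [216. 354.] 286 ctr [558.3  60.7] size [46.3  5.3] ang 1.5 z 0.0456 med [0.5587 0.0613]
amber [401. 294.] 241 ctr [508.2 193.7] size [15.7 16.3] ang 1.4 z 0.0455 med [0.5045 0.1972]
amber [350. 360.] 247 ctr [562.4 163.8] size [46.5  5.7] ang 1.9 z 0.0456 med [0.5629 0.163 ]
lockbar [ 35. 247.] 1264 ctr [467.  -48.8] size [11.9 47.5] ang 26.7 z 0.0625 med [ 0.4663 -0.0478]
plunger [281. 239.] 1401 ctr [449.2 109.1] size [24.7 24.5] ang 7.0 z 0.0893 med [0.4482 0.1089]
lockblock [ 68. 224.] 3546 ctr [466.8 -48.8] size [59.7 60.6] ang 1.1 z 0.0315 med [ 0.4543 -0.0379]
at [0.4499 0.1095 0.1313] a -179.2 t 13.75 -> [0.0003 0.0022 0.2376] [ 0.0001 -0.0041  0.0014]
```

```bash
python3 -m pendant '0 0 0.1 0 0 0;0 0 0.2 0 0 0;0 0 0.237 0 0 0;0 0 0.237 0 0 0;0 0 0.237 0 0 0;0 0 0.237 0 0 0'; python3 -m pendant '0 0 0 0 0 0;0 0 0 0 0 0;0 0 0 0 0 0;0 0 0 0 0 0;0 0 0 0 0 0;0 0 0 0 0 0' 0;  python3 -c "
from h import *
go(.4497,.1102,.074,180.8)"
```

```text
t: 14.35
eef_pos: [0.4507, 0.1101, 0.0621]
tool_rot: [-0.007, 1.0, 0.0, 0.0]
force: [1.2, -0.2, 0.3]
grip_width: 0.0515
finger_force: 0.0
t: 14.95
eef_pos: [0.4501, 0.1101, 0.0621]
tool_rot: [-0.008, 1.0, 0.0, 0.0]
force: [-1.8, -1.1, 4.7]
grip_width: 0.0241
finger_force: 58.6
at [0.4501 0.1101 0.0621] a -179.1 t 14.95 -> [ 0.0013  0.0003 -0.0397] [0.0011 0.0008 0.0025]
```

```bash
python3 -m pendant '0 0 -0.02 0 0 0;0 0 -0.035 0 0 0;0 0 -0.048 0 0 0;0 0 -0.048 0 0 0;0 0 -0.048 0 0 0';  python3 - <<'E'
from h import *
o=arm.observe();print(o["force"],o["eef_pos"]);p=o["eef_pos"]
c=np.array([.5697,.1119])
R=Rotation.from_quat(o["tool_rot"]).as_matrix()
a0=np.arctan2(p[1]-c[1],p[0]-c[0]);r=.12
print(np.degrees(a0),np.hypot(*(p[:2]-c)))
st=np.radians(181)
p0=c+r*np.array([np.cos(st),np.sin(st)])
for t in range(10,181,10):
    d=c+r*np.array([np.cos(st+np.radians(t)),np.sin(st+np.radians(t))])-p0
    print(t,np.round(R.T@np.r_[d,0]/.3,3)[:2])
E
```

```text
t: 15.45
eef_pos: [0.4498, 0.11, 0.0749]
tool_rot: [-0.008, 1.0, 0.0, 0.0]
force: [6.1, -0.2, -10.0]
grip_width: 0.0239
finger_force: 59.3
[ 6.08413231 -0.15924476 -9.95241949] [0.44984053 0.10998161 0.07489833]
-179.08304211754202 0.11987482310838518
10 [-0.006 -0.069]
20 [-0.024 -0.137]
30 [-0.054 -0.2  ]
40 [-0.094 -0.257]
50 [-0.144 -0.306]
60 [-0.201 -0.346]
70 [-0.264 -0.375]
80 [-0.331 -0.393]
90 [-0.401 -0.399]
100 [-0.47  -0.393]
110 [-0.538 -0.375]
120 [-0.601 -0.345]
130 [-0.658 -0.305]
140 [-0.707 -0.256]
150 [-0.747 -0.198]
160 [-0.776 -0.135]
170 [-0.794 -0.068]
180 [-0.8    0.002]
```

```bash
python3 -m pendant '-0.006 -0.069 0 0 0 0;-0.024 -0.137 0 0 0 0;-0.054 -0.2 0 0 0 0;-0.094 -0.257 0 0 0 0;-0.144 -0.306 0 0 0 0;-0.201 -0.346 0 0 0 0;-0.264 -0.375 0 0 0 0;-0.331 -0.393 0 0 0 0;-0.401 -0.399 0 0 0 0;-0.401 -0.399 0 0 0 0';  python3 - <<'E'
from h import *
o=arm.observe();print(o["force"],o["eef_pos"],o["grip_width"]);p=o["eef_pos"][:2]-[.5697,.1119];print(np.hypot(*p),np.degrees(np.arctan2(p[1],p[0])))
R=Rotation.from_quat(o["tool_rot"]).as_matrix()
print(R.T@[0,0,1])
E
```

```text
t: 16.45
eef_pos: [0.571, -0.007, 0.073]
tool_rot: [-0.007, 1.0, 0.001, -0.003]
force: [-0.8, 3.3, -9.1]
grip_width: 0.0238
finger_force: 59.3
[-0.84660615  3.34249637 -9.1126009 ] [ 0.57101091 -0.00703841  0.0729788 ] 0.023796794256067167
0.1189456315632822 -89.36852445997316
[ 0.00570861  0.00236029 -0.99998092]
```

```bash
python3 -m pendant '-0.069 0.006 -0.007 0 0 0;-0.137 0.024 -0.007 0 0 0;-0.2 0.054 -0.007 0 0 0;-0.257 0.094 -0.007 0 0 0;-0.306 0.143 -0.007 0 0 0;-0.346 0.201 -0.007 0 0 0;-0.375 0.264 -0.007 0 0 0;-0.393 0.331 -0.007 0 0 0;-0.399 0.401 -0.007 0 0 0;-0.399 0.401 -0.007 0 0 0';  python3 - <<'E'
from h import *
o=arm.observe();print(o["force"],o["eef_pos"],o["grip_width"]);p=o["eef_pos"][:2]-[.5697,.1119];print(np.hypot(*p),np.degrees(np.arctan2(p[1],p[0])))
E
```

```text
t: 17.45
eef_pos: [0.6945, 0.1153, 0.0776]
tool_rot: [-0.009, 1.0, -0.0, 0.005]
force: [13.7, -1.7, -10.1]
grip_width: 0.024
finger_force: 59.6
[ 13.72400315  -1.73682047 -10.12136956] [0.69454675 0.1152627  0.07763028] 0.0239868507151836
0.12489202367115397 1.5428659686004447
```

```bash
python3 -m pendant '0.012 -0.003 0 0 0 0;0.012 -0.003 0 0 0 0;0.012 -0.003 0.025 0 0 0;0.012 -0.003 0.05 0 0 0;0.012 -0.003 0.05 0 0 0;0.012 -0.003 0.05 0 0 0';  python3 - <<'E'
from h import *
o=arm.observe();print(o["force"],o["eef_pos"],o["grip_width"]);p=o["eef_pos"][:2]-[.5697,.1119];print(np.hypot(*p),np.degrees(np.arctan2(p[1],p[0])))
E
```

```text
t: 18.05
eef_pos: [0.6944, 0.1134, 0.0653]
tool_rot: [-0.008, 1.0, 0.001, 0.009]
force: [19.3, 0.4, -7.2]
grip_width: 0.0239
finger_force: 60.0
[19.30237674  0.38460349 -7.1885366 ] [0.69444185 0.11343337 0.06529115] 0.023859353327988265
0.12475127611659456 0.7042619646503265
```

```bash
python3 -m pendant '0.012 0 0.008 0 0 0;0.012 0 0.008 0 0 0;0.012 0 0.008 0 0 0'; python3 -m pendant '0 0 0 0 0 0;0 0 0 0 0 0;0 0 0 0 0 0;0 0 0 0 0 0;0 0 -0.15 0 0 0;0 0 -0.3 0 0 0;0 0 -0.45 0 0 0;0 0 -0.6 0 0 0;0 0 -0.75 0 0 0;0 0 -0.75 0 0 0' 0.5;  python3 - <<'E'
from h import *
s=snapshot('wrist');save(s,'w4',k=1.42);scan(s)
s=snapshot('scene');P=pts(s);H=hsv(s);h,S,V=H[...,0],H[...,1],H[...,2];print(blobs((P[...,2]>.07)&(P[...,2]<.115)&((h<6)|(h>174))&(S>150)&(V>120),P,10))
go(.4670,-.0490,.15,180+27)
E
```

```text
t: 18.35
eef_pos: [0.6943, 0.1135, 0.0649]
tool_rot: [-0.008, 1.0, 0.001, 0.012]
force: [24.8, 0.4, -7.7]
grip_width: 0.0239
finger_force: 59.9
t: 19.35
eef_pos: [0.6858, 0.1137, 0.2943]
tool_rot: [-0.008, 1.0, 0.001, 0.006]
force: [0.9, 0.2, 0.8]
grip_width: 0.0428
finger_force: 0.0
tray [18. 79.] 701 ctr [ 593.  -176.1] size [ 43.7 102.3] ang 77.0 z 0.0207 med [ 0.5957 -0.1767]
blue [344.  77.] 1292 ctr [576.  182.5] size [117.8  42. ] ang 0.3 z 0.0454 med [0.5931 0.1703]
amber [215.  62.] 1971 ctr [577.4  42.7] size [116.9  41.5] ang 0.1 z 0.0454 med [0.5796 0.0443]
lockbar [206.   3.] 153 ctr [527.   40.7] size [ 6.1 18.6] ang 0.3 z 0.0644 med [0.5269 0.041 ]
plunger [281. 181.] 450 ctr [689.2 112.8] size [23.2 24.5] ang 81.3 z 0.0893 med [0.6884 0.1128]
engr [209.   8.] 389 ctr [530.2  43.6] size [12.7 24.3] ang 0.5 z 0.0642 med [0.5306 0.0442]
engr [210.  53.] 647 ctr [568.8  42.4] size [24.3 24.1] ang 0.6 z 0.0643 med [0.5686 0.0424]
engr [212. 102.] 570 ctr [614.4  42.6] size [23.  24.1] ang 0.7 z 0.0645 med [0.6143 0.0428]
[(array([390. , 225.2]), np.int32(40), array([0.6916, 0.1074, 0.0899]))]
at [0.6828 0.1133 0.2866] a -179.1 t 19.45 -> [ 0.7283 -0.5301  0.4537] [ 5.000e-04  3.700e-03 -9.118e-01]
```

View pics/w4.png

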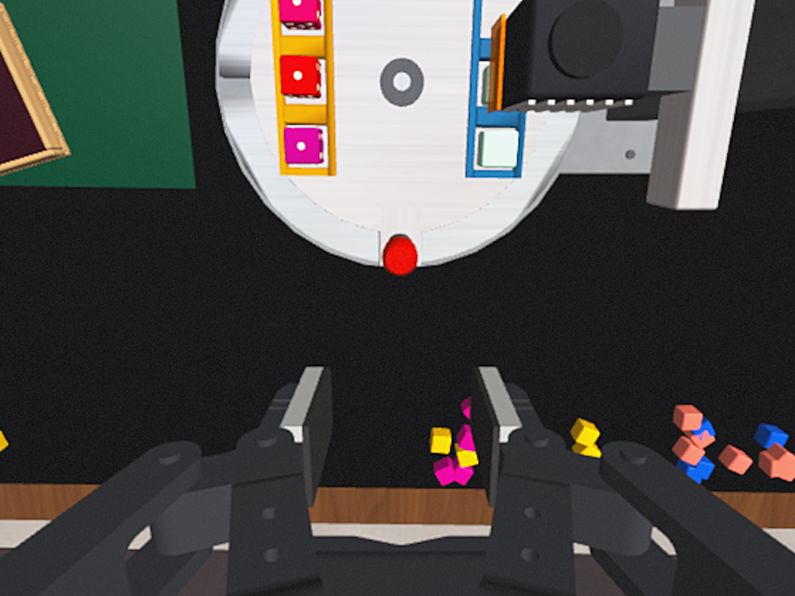

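The dial has gone round: the amber nests with the three engraved dice are on the loading side at (300,80), and the blanks are under the head. The plunger at (400,255) is home, with its top at 89.3 mm as at the start. Next is the lock.

```bash
python3 -m pendant '0.1 -0.07 0 0 0 0.2;0.25 -0.17 0.1 0 0 0.4;0.4 -0.27 0.2 0 0 0.6;0.55 -0.4 0.25 0 0 0.8;0.72 -0.53 0.25 0 0 1;0.72 -0.53 0.25 0 0 1;0.72 -0.53 0.25 0 0 1;0.72 -0.53 0.25 0 0 1;0.72 -0.53 0.25 0 0 1'; python3 -m pendant '0 0 0 0 0 0.25;0 0 0 0 0 0.5;0 0 0 0 0 0.75;0 0 0 0 0 1;0 0 0 0 0 1;0 0 0 0 0 1'; python3 - <<'E'
from h import *
s=snapshot('wrist');scan(s)
go(.4670,-.0490,.10,117)
E
```

```text
t: 20.35
eef_pos: [0.4688, -0.0487, 0.209]
tool_rot: [0.24, 0.971, 0.0, -0.001]
force: [0.6, -0.2, 0.5]
grip_width: 0.0428
finger_force: 0.0
t: 20.95
eef_pos: [0.4694, -0.0485, 0.2096]
tool_rot: [0.471, 0.882, -0.0, -0.001]
force: [-0.6, 0.1, 0.1]
grip_width: 0.0424
finger_force: 0.0
tray [282. 341.] 1028 ctr [ 579.6 -214.6] size [115.1  81.3] ang 16.8 z 0.0211 med [ 0.5577 -0.1855]
blue [525.  24.] 1183 ctr [555.5 174.2] size [26.9 83.7] ang 89.6 z 0.0455 med [0.549  0.1649]
amber [430. 164.] 2708 ctr [569.7  42.7] size [132.7  41.7] ang 0.3 z 0.0455 med [0.5558 0.0431]
lockbar [397. 140.] 612 ctr [520.2  40.5] size [19.4 18.8] ang 0.4 z 0.0645 med [0.5199 0.0405]
lockbar [279. 193.] 740 ctr [466.9 -48.7] size [11.9 45.8] ang 26.9 z 0.0624 med [ 0.4664 -0.0478]
engr [402. 139.] 940 ctr [523.4  43.7] size [24.9 25.4] ang 89.5 z 0.0645 med [0.5226 0.0438]
engr [443. 171.] 880 ctr [567.8  41.9] size [25.3 25.3] ang 86.9 z 0.0645 med [0.5669 0.042 ]
engr [485. 201.] 820 ctr [613.7  42.5] size [25.2 25.2] ang 1.5 z 0.0645 med [0.6125 0.0427]
lockblock [279. 182.] 2251 ctr [467.  -48.8] size [60.  60.2] ang 1.0 z 0.0314 med [ 0.4591 -0.0417]
at [ 0.4692 -0.0486  0.2096] a 123.8 t 21.0 -> [ 0.0024 -0.0062  0.3652] [-0.0031 -0.0027  0.2367]
```

```bash
python3 -m pendant '0.002 -0.006 0.12 0 0 0.237;0.002 -0.006 0.25 0 0 0.237;0.002 -0.006 0.37 0 0 0.237;0.002 -0.006 0.47 0 0 0.237;0.002 -0.006 0.55 0 0 0.237;0.002 -0.006 0.55 0 0 0.237;0.002 -0.006 0.55 0 0 0.237' 0.5; python3 -m pendant '0 0 0 0 0 0;0 0 0 0 0 0;0 0 0 0 0 0;0 0 0 0 0 0;0 0 0 0 0 0;0 0 0 0 0 0' 0; python3 - <<'E'
from h import *
go(.4670,-.0490,.044,60)
E
```

```text
t: 21.7
eef_pos: [0.4665, -0.0494, 0.0447]
tool_rot: [0.524, 0.852, -0.001, -0.001]
force: [0.6, 0.4, 0.5]
grip_width: 0.0427
finger_force: 0.0
t: 22.3
eef_pos: [0.4677, -0.05, 0.0467]
tool_rot: [0.524, 0.852, 0.0, 0.001]
force: [-2.0, -0.8, 5.3]
grip_width: 0.0101
finger_force: 59.8
at [ 0.4677 -0.05    0.0467] a 116.8 t 22.3 -> [ 0.004  -0.0006  0.009 ] [2.0000e-03 1.1000e-03 1.9831e+00]
```

```bash
python3 -m pendant '0 0 0 0 0 0.2;0 0 0 0 0 0.4;0 0 0 0 0 0.6;0 0 0 0 0 0.8;0 0 0 0 0 1;0 0 0 0 0 1'; python3 -m pendant '0 0 0 0 0 0.2;0 0 0 0 0 0.4;0 0 0 0 0 0.6;0 0 0 0 0 0.8;0 0 0 0 0 1;0 0 0 0 0 1';python3 -m pendant '0 0 0 0 0 0.15;0 0 0 0 0 0.3;0 0 0 0 0 0.3;0 0 0 0 0 0.3'; python3 -c "
from h import *
o=arm.observe();print(o['force'],o['ft_torque']);go(.467,-.049,.15,50)"
```

```text
t: 22.9
eef_pos: [0.4671, -0.0502, 0.0467]
tool_rot: [0.719, 0.695, -0.0, 0.0]
force: [-3.8, -2.1, 5.4]
grip_width: 0.0105
finger_force: 60.6
t: 23.5
eef_pos: [0.4664, -0.05, 0.0467]
tool_rot: [0.869, 0.495, -0.001, -0.0]
force: [-5.7, -0.7, 9.2]
grip_width: 0.0106
finger_force: 61.1
t: 23.9
eef_pos: [0.4662, -0.0499, 0.0467]
tool_rot: [0.903, 0.43, -0.001, -0.0]
force: [-6.5, -0.5, 10.3]
grip_width: 0.0103
finger_force: 61.2
[-6.47522468 -0.53256023 10.34418062] [-0.13540859  1.00368116  0.02710191]
at [ 0.4662 -0.0499  0.0467] a 50.9 t 23.9 -> [ 0.0033 -0.0004 -0.3444] [-0.003   0.0034  0.0322]
```

```bash
python3 -m pendant '0 0 0 0 0 0;0 0 0 0 0 0;0 0 0 0 0 0;0 0 -0.1 0 0 0;0 0 -0.25 0 0 0;0 0 -0.4 0 0 0;0 0 -0.55 0 0 0;0 0 -0.7 0 0 0;0 0 -0.7 0 0 0' 0.5; python3 -c "
from h import *
s=snapshot('wrist');save(s,'w5',k=1.42);scan(s)
go(.5235,.0432,.15,90.5);go(.5235,.0432,.15,0.5)"
```

```text
t: 24.8
eef_pos: [0.4715, -0.0503, 0.2629]
tool_rot: [0.903, 0.43, 0.005, 0.004]
force: [1.2, 0.1, 0.1]
grip_width: 0.0426
finger_force: 0.0
tray [468. 239.] 2131 ctr [ 591.2 -250. ] size [115.2 156.9] ang 16.3 z 0.021 med [ 0.5998 -0.2467]
amber [295.  43.] 2481 ctr [570.4  42.9] size [131.5  41.3] ang 0.2 z 0.0454 med [0.5606 0.0399]
lockbar [258.  73.] 447 ctr [520.8  40.8] size [18.4 18.3] ang 89.4 z 0.0644 med [0.5209 0.0408]
lockbar [275. 184.] 540 ctr [467.3 -48.2] size [45.7 11. ] ang 50.7 z 0.0623 med [ 0.468  -0.0474]
engr [340.   7.] 399 ctr [609.3  35.3] size [15.2 29.9] ang 50.7 z 0.0645 med [0.609  0.0365]
engr [298.  35.] 808 ctr [568.6  42.4] size [24.5 24.6] ang 89.1 z 0.0644 med [0.5684 0.0426]
engr [258.  68.] 754 ctr [524.1  43.9] size [24.1 24.7] ang 0.0 z 0.0644 med [0.5243 0.044 ]
lockblock [275. 176.] 1702 ctr [467.6 -48.2] size [60.  60.1] ang 0.8 z 0.0313 med [ 0.4726 -0.0423]
at [ 0.4697 -0.05    0.2592] a 50.9 t 24.85 -> [ 0.353 -0.059  0.365] [ 0.0146 -0.0028 -1.3823]
at [ 0.4697 -0.05    0.2592] a 50.9 t 24.85 -> [ 0.353 -0.059  0.365] [ 0.0085 -0.0125  1.7593]
```

View pics/w5.png

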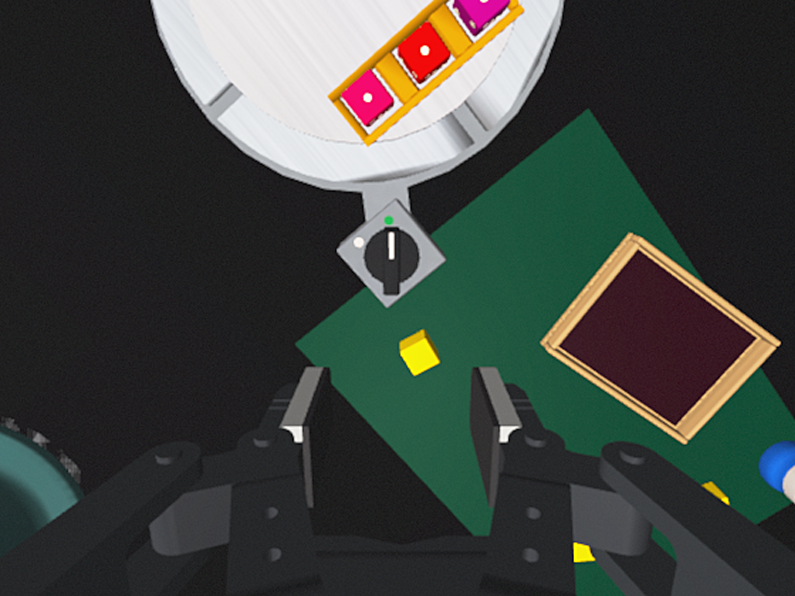

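The lock line now points at the green dot at (389,220), so it is locked and stayed there after release. Engraved dice are at (367,97), (424,50) and (484,10).

```bash
python3 -m pendant '0.09 -0.015 0.09 0 0 0.2;0.18 -0.03 0.18 0 0 0.4;0.27 -0.045 0.27 0 0 0.6;0.35 -0.06 0.36 0 0 0.8;0.35 -0.06 0.36 0 0 1;0.35 -0.06 0.36 0 0 1'; python3 -m pendant '0 0 0 0 0 0.2;0 0 0 0 0 0.4;0 0 0 0 0 0.6;0 0 0 0 0 0.76;0 0 0 0 0 0.76;0 0 0 0 0 0.76';  python3 -c "
from h import *
s=snapshot('wrist');scan(s)
go(.5241,.0437,.049,0.5)"
```

```text
t: 25.45
eef_pos: [0.5167, 0.0439, 0.1432]
tool_rot: [0.981, 0.194, -0.004, -0.001]
force: [0.4, 0.2, 1.4]
grip_width: 0.0426
finger_force: 0.0
t: 26.05
eef_pos: [0.5187, 0.0429, 0.1465]
tool_rot: [1.0, 0.005, -0.001, -0.0]
force: [0.0, 0.9, -0.5]
grip_width: 0.043
finger_force: 0.0
blue [54. 33.] 509 ctr [632.9 186.2] size [36.8  5.4] ang 88.9 z 0.0454 med [0.633  0.1859]
blue [ 82. 143.] 4187 ctr [569.5 182.6] size [ 43.  131.7] ang 89.9 z 0.0454 med [0.5578 0.177 ]
amber [283. 124.] 5163 ctr [570.2  42.8] size [131.8  41.6] ang 0.3 z 0.0454 med [0.5872 0.0421]
lockbar [285. 216.] 714 ctr [521.1  40.6] size [17.7 18.9] ang 0.1 z 0.0644 med [0.5215 0.0407]
lockbar [409. 287.] 976 ctr [468.1 -48.5] size [46.9 12.1] ang 50.9 z 0.0623 med [ 0.4691 -0.0477]
engr [284.  64.] 1752 ctr [614.7  42.5] size [24.3 24. ] ang 0.7 z 0.0645 med [0.6148 0.0426]
engr [284. 142.] 1461 ctr [569.1  42.2] size [24.2 25. ] ang 88.4 z 0.0644 med [0.5696 0.0421]
engr [280. 210.] 1270 ctr [524.8  43.7] size [24.5 25.2] ang 89.7 z 0.0644 med [0.5255 0.0439]
lockblock [399. 249.] 1963 ctr [473.7 -48. ] size [49.6 59.8] ang 0.6 z 0.0314 med [ 0.4883 -0.0491]
lockblock [393. 298.] 193 ctr [442.4 -47.6] size [35.  10.5] ang 70.4 z 0.0313 med [ 0.4419 -0.0477]
at [0.5187 0.043  0.1466] a 0.6 t 26.1 -> [ 0.0185 -0.0022  0.3252] [-0.0006  0.0035  0.0036]
```

```bash
python3 -m pendant '0.019 -0.002 0.1 0 0 0;0.019 -0.002 0.2 0 0 0;0.019 -0.002 0.28 0 0 0;0.019 -0.002 0.325 0 0 0;0.019 -0.002 0.325 0 0 0;0.019 -0.002 0.325 0 0 0;0.019 -0.002 0.325 0 0 0'; python3 -m pendant '0 0 0 0 0 0;0 0 0 0 0 0;0 0 0 0 0 0;0 0 0 0 0 0;0 0 0 0 0 0;0 0 -0.1 0 0 0;0 0 -0.25 0 0 0;0 0 -0.4 0 0 0;0 0 -0.4 0 0 0' 0;  python3 -c "
from h import *
go(.5754,-.2863,.12,16.3)"
```

```text
t: 26.8
eef_pos: [0.5259, 0.0439, 0.0507]
tool_rot: [1.0, 0.004, 0.001, -0.0]
force: [0.3, 0.2, 0.3]
grip_width: 0.0425
finger_force: 0.0
t: 27.7
eef_pos: [0.5298, 0.0441, 0.177]
tool_rot: [1.0, 0.004, 0.006, -0.0]
force: [0.6, 0.2, -0.5]
grip_width: 0.023
finger_force: 60.7
at [0.5298 0.0441 0.177 ] a 0.5 t 27.7 -> [0.1403 1.1028 0.1909] [ 0.0019 -0.0244 -0.5521]
```

```bash
python3 -m pendant '0.02 0.14 0 0 0 -0.1;0.05 0.3 0 0 0 -0.3;0.08 0.5 0 0 0 -0.55;0.1 0.7 0.05 0 0 -0.55;0.13 0.85 0.15 0 0 -0.55;0.13 1 0.19 0 0 -0.55;0.13 1 0.19 0 0 -0.55;0.13 1 0.19 0 0 -0.55;0.13 1 0.19 0 0 -0.55;0.13 1 0.19 0 0 -0.55';  python3 -c "
from h import *
o=arm.observe();print(o['grip_width'],o['finger_force'])
s=snapshot('top');P=pts(s);k=(P[...,0]>.48)&(P[...,0]<.72)&(P[...,1]>-.4)&(P[...,1]<-.1)
scan(s)
go(.5754,-.2863,.015,16.3)"
```

```text
t: 28.7
eef_pos: [0.5663, -0.2544, 0.1124]
tool_rot: [0.99, 0.142, -0.001, -0.0]
force: [0.3, 0.1, -0.3]
grip_width: 0.0235
finger_force: 60.8
0.023495007208083816 60.75151562690735
lockblock [287. 202.] 148 ctr [465.7 -49. ] size [58.3 54.9] ang 1.4 z 0.0313 med [ 0.4607 -0.0458]
at [ 0.5664 -0.2543  0.1127] a 16.3 t 28.75 -> [-0.001   0.1109  0.3255] [-0.0011  0.0016  0.0007]
```

```bash
python3 -m pendant '0 0.11 0.05 0 0 0;0 0.11 0.05 0 0 0;0 0.11 0.05 0 0 0'; python3 -c "
from h import *
s=snapshot('wrist');save(s,'w6',k=1.42);scan(s)
go(.5754,-.2863,.016,16.3)"
```

```text
t: 29.05
eef_pos: [0.5754, -0.2864, 0.0971]
tool_rot: [0.99, 0.142, -0.001, -0.001]
force: [0.4, 0.2, -0.2]
grip_width: 0.0234
finger_force: 60.8
tray [231.  89.] 810 ctr [ 644.6 -235.4] size [  3.9 153.7] ang 16.1 z 0.0212 med [ 0.6455 -0.2347]
tray [141. 197.] 1851 ctr [ 579.9 -217.7] size [109.9  85.1] ang 16.2 z 0.0205 med [ 0.5551 -0.1876]
tray [344. 181.] 953 ctr [ 601.2 -293. ] size [110.1  68.7] ang 16.3 z 0.0205 med [ 0.6148 -0.3215]
at [ 0.5754 -0.2862  0.0974] a 16.3 t 29.1 -> [0.0004 0.0005 0.2712] [-0.0022  0.0028 -0.0006]
```

View pics/w6.png

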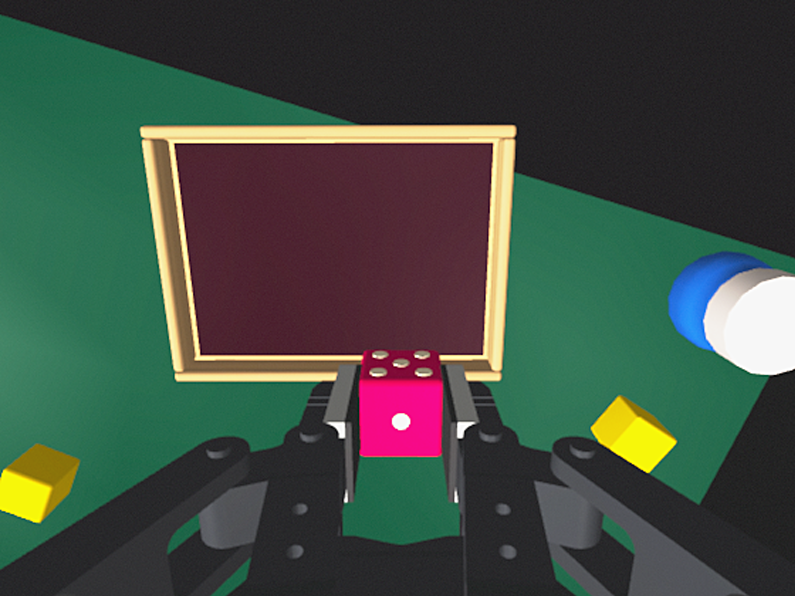

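The tray has not moved, and the die hangs over its lower right part at (400,410), clear of the walls. I'll lower and release.

```bash
python3 -m pendant '0 0 0.1 0 0 0;0 0 0.2 0 0 0;0 0 0.24 0 0 0;0 0 0.27 0 0 0;0 0 0.27 0 0 0;0 0 0.27 0 0 0;0 0 0.27 0 0 0'; python3 -m pendant '0 0 0 0 0 0;0 0 0 0 0 0;0 0 0 0 0 0;0 0 -0.15 0 0 0;0 0 -0.3 0 0 0;0 0 -0.45 0 0 0;0 0 -0.5 0 0 0;0 0 -0.5 0 0 0' 0.42;  python3 -c "
from h import *
s=snapshot('wrist');P=pts(s);H=hsv(s)
print(blobs((P[...,2]>.015)&(P[...,2]<.06)&(P[...,1]<-.1)&(H[...,1]>120)&((H[...,0]>140)|(H[...,0]<6))&(H[...,2]>120),P,60))
go(.5690,.0422,.14,0.5)"
```

```text
t: 29.8
eef_pos: [0.5759, -0.2877, 0.017]
tool_rot: [0.99, 0.141, -0.0, 0.0]
force: [-0.3, 0.1, -0.5]
grip_width: 0.0232
finger_force: 60.7
t: 30.6
eef_pos: [0.5776, -0.2888, 0.1701]
tool_rot: [0.99, 0.141, 0.002, 0.002]
force: [0.5, -0.4, 0.1]
grip_width: 0.036
finger_force: 0.0
[(array([278.6, 200.2]), np.int32(870), array([ 0.5763, -0.2873,  0.0293]))]
at [ 0.5759 -0.2878  0.167 ] a 16.2 t 30.65 -> [ 0.2853 -1.0627  0.0889] [ 1.90e-03 -5.00e-04  5.49e-01]
```

Die 1 is flat on the tray floor, with its top at 29.3 mm. Next is die 2.

```bash
python3 -m pendant '0.04 -0.15 0 0 0 0.1;0.08 -0.3 0 0 0 0.3;0.13 -0.5 0 0 0 0.55;0.2 -0.7 0 0 0 0.55;0.24 -0.85 0 0 0 0.55;0.28 -1 0.05 0 0 0.55;0.28 -1 0.05 0 0 0.55;0.28 -1 0.05 0 0 0.55;0.28 -1 0.05 0 0 0.55;0.28 -1 0.05 0 0 0.55' 0.5;  python3 -c "
from h import *
s=snapshot('wrist');scan(s)
go(.5690,.0422,.049,0.5)"
```

```text
t: 31.65
eef_pos: [0.5714, 0.0231, 0.1497]
tool_rot: [1.0, 0.004, -0.002, 0.0]
force: [0.1, 0.4, 0.4]
grip_width: 0.0428
finger_force: 0.0
tray [537. 195.] 1462 ctr [ 572.7 -184. ] size [116.3  25.3] ang 12.5 z 0.0209 med [ 0.5791 -0.1767]
blue [ 64. 206.] 3826 ctr [569.7 182.8] size [131.4  43.1] ang 0.3 z 0.0453 med [0.5822 0.1785]
amber [255. 199.] 3953 ctr [570.1  42.8] size [131.3  41.5] ang 0.3 z 0.0453 med [0.5878 0.0412]
plunger [109.  16.] 1527 ctr [685.9 113. ] size [17.4 25.4] ang 2.2 z 0.0892 med [0.6872 0.1118]
engr [251. 152.] 1408 ctr [615.1  42.7] size [24.3 24.9] ang 0.6 z 0.0644 med [0.6155 0.0427]
engr [253. 220.] 1209 ctr [569.5  42.4] size [24.5 25. ] ang 89.7 z 0.0644 med [0.5703 0.0421]
lockblock [393. 299.] 358 ctr [486.8 -67.3] size [23.8 21.5] ang 0.1 z 0.0313 med [ 0.4924 -0.0705]
lockblock [334. 336.] 333 ctr [459.6 -19.5] size [45.6 10.8] ang 15.0 z 0.0312 med [ 0.453 -0.022]
at [0.5718 0.0228 0.1502] a 0.4 t 31.7 -> [-0.0078 -0.0646  0.3374] [ 0.      0.0061 -0.0037]
```

```bash
python3 -m pendant '-0.007 -0.065 0.05 0 0 0;-0.007 -0.065 0.15 0 0 0;-0.007 -0.065 0.25 0 0 0;-0.007 -0.065 0.31 0 0 0;-0.007 -0.065 0.337 0 0 0;-0.007 -0.065 0.337 0 0 0;-0.007 -0.065 0.337 0 0 0;-0.007 -0.065 0.337 0 0 0'; python3 -m pendant '0 0 0 0 0 0;0 0 0 0 0 0;0 0 0 0 0 0;0 0 0 0 0 0;0 0 0 0 0 0;0 0 -0.1 0 0 0;0 0 -0.25 0 0 0;0 0 -0.4 0 0 0;0 0 -0.4 0 0 0' 0;  python3 -c "
from h import *
go(.615,-.2435,.097,16.3)"
```

```text
t: 32.5
eef_pos: [0.5711, 0.0433, 0.0515]
tool_rot: [1.0, 0.004, 0.001, -0.0]
force: [0.5, -0.1, -0.8]
grip_width: 0.0427
finger_force: 0.0
t: 33.4
eef_pos: [0.575, 0.0439, 0.178]
tool_rot: [1.0, 0.004, 0.006, -0.0]
force: [1.6, 0.4, 0.2]
grip_width: 0.0234
finger_force: 60.6
at [0.575  0.0439 0.178 ] a 0.5 t 33.4 -> [0.1218 0.9591 0.2708] [ 0.002  -0.0241 -0.5519]
```

```bash
python3 -m pendant '0.02 0.14 0 0 0 -0.1;0.05 0.3 0 0 0 -0.3;0.08 0.5 0 0 0 -0.55;0.1 0.7 0.05 0 0 -0.55;0.13 0.85 0.15 0 0 -0.55;0.13 0.96 0.26 0 0 -0.55;0.13 0.96 0.26 0 0 -0.55;0.13 0.96 0.26 0 0 -0.55;0.13 0.96 0.26 0 0 -0.55;0.13 0.96 0.26 0 0 -0.55';  python3 -c "
from h import *
o=arm.observe();print(o['grip_width'],o['finger_force'])
scan(snapshot('wrist'))
go(.615,-.2435,.016,16.3)"
```

```text
t: 34.4
eef_pos: [0.6119, -0.2428, 0.093]
tool_rot: [0.99, 0.142, -0.0, -0.0]
force: [0.3, 0.2, 1.2]
grip_width: 0.0236
finger_force: 60.6
0.023646460130088198 60.61282396316528
tray [280. 170.] 589 ctr [ 646.2 -234.6] size [  1.4 153.2] ang 16.5 z 0.0203 med [ 0.6457 -0.2322]
tray [173. 244.] 404 ctr [ 573.8 -180. ] size [98.4  3.3] ang 17.7 z 0.0195 med [ 0.5792 -0.1786]
tray [282. 325.] 263 ctr [ 540.3 -263.8] size [ 2.5 41.3] ang 17.1 z 0.0197 med [ 0.5405 -0.2641]
plunger [281. 252.] 237 ctr [ 621.5 -240.1] size [ 2.6 24.8] ang 16.8 z 0.0899 med [ 0.622  -0.2398]
at [ 0.6121 -0.2428  0.0933] a 16.3 t 34.45 -> [0.0084 0.0049 0.2578] [ 0.0005 -0.0004  0.001 ]
```

```bash
python3 -m pendant '0.008 0.005 0.1 0 0 0;0.008 0.005 0.2 0 0 0;0.008 0.005 0.23 0 0 0;0.008 0.005 0.255 0 0 0;0.008 0.005 0.255 0 0 0;0.008 0.005 0.255 0 0 0;0.008 0.005 0.255 0 0 0'; python3 -m pendant '0 0 0 0 0 0;0 0 0 0 0 0;0 0 0 0 0 0;0 0 -0.15 0 0 0;0 0 -0.3 0 0 0;0 0 -0.45 0 0 0;0 0 -0.5 0 0 0;0 0 -0.5 0 0 0' 0.42;  python3 -c "
from h import *
s=snapshot('wrist');P=pts(s);H=hsv(s)
print(blobs((P[...,2]>.015)&(P[...,2]<.06)&(P[...,1]<-.1)&(H[...,1]>120)&((H[...,0]>140)|(H[...,0]<6))&(H[...,2]>120),P,60))
go(.6149,.0424,.15,0.5)"
```

```text
t: 35.15
eef_pos: [0.6147, -0.245, 0.0166]
tool_rot: [0.99, 0.141, 0.0, 0.0]
force: [-0.3, 0.2, -0.5]
grip_width: 0.0236
finger_force: 60.7
t: 35.95
eef_pos: [0.6163, -0.246, 0.1695]
tool_rot: [0.99, 0.141, 0.002, 0.002]
force: [0.9, 0.3, -0.2]
grip_width: 0.0361
finger_force: 0.0
[(array([279.2, 201. ]), np.int32(877), array([ 0.6146, -0.2451,  0.0292])), (array([312.6, 253.6]), np.int32(742), array([ 0.5786, -0.2857,  0.0291]))]
at [ 0.6146 -0.2452  0.1663] a 16.2 t 36.0 -> [ 0.2689 -0.9203  0.0537] [ 0.0016 -0.0007  0.5489]
```

```bash
python3 -m pendant '0.04 -0.15 0 0 0 0.1;0.08 -0.3 0 0 0 0.3;0.13 -0.45 0 0 0 0.55;0.19 -0.6 0 0 0 0.55;0.23 -0.75 0 0 0 0.55;0.27 -0.92 0.04 0 0 0.55;0.27 -0.92 0.04 0 0 0.55;0.27 -0.92 0.04 0 0 0.55;0.27 -0.92 0.04 0 0 0.55;0.27 -0.92 0.04 0 0 0.55' 0.5;  python3 -c "
from h import *
s=snapshot('wrist');scan(s)
go(.6150,.0425,.049,0.5)"
```

```text
t: 37.0
eef_pos: [0.6144, 0.0412, 0.1526]
tool_rot: [1.0, 0.003, -0.001, 0.0]
force: [-0.3, -0.1, -0.1]
grip_width: 0.0427
finger_force: 0.0
tray [544. 246.] 1195 ctr [ 571.9 -183. ] size [115.3  18.1] ang 14.9 z 0.0208 med [ 0.5778 -0.1755]
blue [ 99. 244.] 2487 ctr [573.6 182.8] size [124.7  43. ] ang 0.7 z 0.0453 med [0.5896 0.1755]
amber [280. 258.] 3581 ctr [570.7  42.8] size [132.7  41.4] ang 0.4 z 0.0453 med [0.5756 0.042 ]
lockbar [408. 399.] 144 ctr [459.9 -63.3] size [17.   9.4] ang 13.4 z 0.062 med [ 0.4594 -0.0624]
plunger [153.  99.] 1548 ctr [689.8 113.3] size [23.5 24.4] ang 0.0 z 0.0892 med [0.69   0.1126]
engr [279. 215.] 1190 ctr [615.4  42.5] size [24.2 24.8] ang 89.7 z 0.0643 med [0.6159 0.0423]
at [0.6146 0.0411 0.153 ] a 0.4 t 37.05 -> [ 0.0021 -0.0045  0.3467] [ 0.      0.0044 -0.0049]
```

```bash
python3 -m pendant '0.002 -0.005 0.1 0 0 0;0.002 -0.005 0.2 0 0 0;0.002 -0.005 0.28 0 0 0;0.002 -0.005 0.32 0 0 0;0.002 -0.005 0.346 0 0 0;0.002 -0.005 0.346 0 0 0;0.002 -0.005 0.346 0 0 0;0.002 -0.005 0.346 0 0 0'; python3 -m pendant '0 0 0 0 0 0;0 0 0 0 0 0;0 0 0 0 0 0;0 0 0 0 0 0;0 0 0 0 0 0;0 0 -0.1 0 0 0;0 0 -0.25 0 0 0;0 0 -0.4 0 0 0;0 0 -0.4 0 0 0' 0;  python3 -c "
from h import *
go(.5586,-.2287,.097,16.3)"
```

```text
t: 37.85
eef_pos: [0.6163, 0.0443, 0.0512]
tool_rot: [1.0, 0.004, 0.001, -0.0]
force: [-1.1, 0.5, 0.4]
grip_width: 0.0429
finger_force: 0.0
t: 38.75
eef_pos: [0.6203, 0.0445, 0.1779]
tool_rot: [1.0, 0.004, 0.006, -0.0]
force: [1.4, 0.1, 0.6]
grip_width: 0.0238
finger_force: 60.1
at [0.6203 0.0445 0.1779] a 0.5 t 38.75 -> [-0.2166  0.9092  0.2664] [ 0.002  -0.0241 -0.5519]
```

```bash
python3 -m pendant '-0.04 0.14 0 0 0 -0.1;-0.08 0.3 0 0 0 -0.3;-0.12 0.45 0 0 0 -0.55;-0.16 0.6 0.05 0 0 -0.55;-0.2 0.77 0.15 0 0 -0.55;-0.2 0.91 0.23 0 0 -0.55;-0.2 0.91 0.23 0 0 -0.55;-0.2 0.91 0.23 0 0 -0.55;-0.2 0.91 0.23 0 0 -0.55;-0.2 0.91 0.23 0 0 -0.55';  python3 -c "
from h import *
o=arm.observe();print(o['grip_width'],o['finger_force'])
s=snapshot('wrist');save(s,'w7',k=1.42);scan(s)
go(.5586,-.2287,.016,16.3)"
```

```text
t: 39.75
eef_pos: [0.5583, -0.2281, 0.1016]
tool_rot: [0.99, 0.142, -0.0, -0.0]
force: [0.5, 0.4, 0.2]
grip_width: 0.0238
finger_force: 60.1
0.02382602604236807 60.07855296134949
tray [333.  89.] 505 ctr [ 645.6 -234.5] size [  1.4 153.5] ang 16.5 z 0.0212 med [ 0.645  -0.2329]
tray [217. 188.] 539 ctr [ 570.3 -183.1] size [107.1  16.1] ang 18.2 z 0.0204 med [ 0.5669 -0.182 ]
tray [411. 217.] 978 ctr [ 600.7 -287.3] size [108.4  77.4] ang 16.4 z 0.0196 med [ 0.5615 -0.3133]
lockblock [ 17. 281.] 2160 ctr [468.7 -69.5] size [60.9 21.7] ang 3.8 z 0.0313 med [ 0.4748 -0.0712]
at [ 0.5584 -0.228   0.1017] a 16.3 t 39.8 -> [1.000e-04 2.400e-03 2.856e-01] [0.0002 0.0003 0.0014]
```

View pics/w7.png

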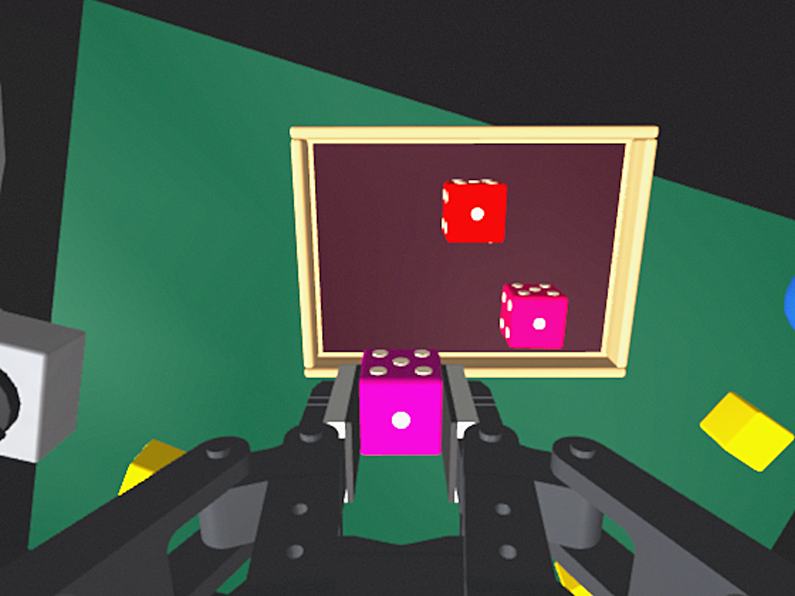

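Dice 1 and 2 lie flat in the tray at (533,315) and (474,210). Die 3 is over its free left part at (400,405).

```bash
python3 -m pendant '0 0.002 0.1 0 0 0;0 0.002 0.2 0 0 0;0 0.002 0.25 0 0 0;0 0.002 0.283 0 0 0;0 0.002 0.283 0 0 0;0 0.002 0.283 0 0 0;0 0.002 0.283 0 0 0'; python3 -m pendant '0 0 0 0 0 0;0 0 0 0 0 0;0 0 0 0 0 0;0 0 -0.15 0 0 0;0 0 -0.3 0 0 0;0 0 -0.45 0 0 0;0 0.1 -0.6 0 0 0;0 0 -0.9 0 0 0;0 0 -0.9 0 0 0;0 0 -0.9 0 0 0' 0.42;  python3 -c "
from h import *
s=snapshot('wrist');P=pts(s);H=hsv(s);save(s,'w8',k=1.42)
for b in blobs((P[...,2]>.015)&(P[...,2]<.06)&(P[...,1]<-.1)&(P[...,0]<.7)&(P[...,0]>.5)&(H[...,1]>120)&((H[...,0]>140)|(H[...,0]<6))&(H[...,2]>120),P,60):
  d=b[2][:2]-[.591,-.2505];t=np.radians(16.3);print(b, 'tray',d@[np.cos(t),np.sin(t)],d@[-np.sin(t),np.cos(t)])
scan(s)
s=snapshot('scene');P=pts(s);H=hsv(s);h,S,V=H[...,0],H[...,1],H[...,2]
print('plunger',blobs((P[...,2]>.07)&(P[...,2]<.115)&((h<6)|(h>174))&(S>150)&(V>120),P,10))
print('blanks',blobs((P[...,2]>.062)&(P[...,2]<.067)&(P[...,1]>.15)&(P[...,1]<.21)&(S<80)&(V>120),P,5))
"
```

```text
t: 40.5
eef_pos: [0.5582, -0.2299, 0.0166]
tool_rot: [0.99, 0.141, -0.0, 0.0]
force: [0.4, 0.1, -0.7]
grip_width: 0.0233
finger_force: 61.8
t: 41.5
eef_pos: [0.5614, -0.2306, 0.2952]
tool_rot: [0.99, 0.141, 0.006, 0.003]
force: [-0.1, -1.2, 1.0]
grip_width: 0.0359
finger_force: 0.0
(array([304.7, 133.5]), np.int32(454), array([ 0.6133, -0.2446,  0.0294])) tray 0.0230595915936793 -0.0005960163862799726
(array([329.3, 176.1]), np.int32(429), array([ 0.5746, -0.2865,  0.0293])) tray -0.025844808309541393 -0.029950056484805795
(array([278.1, 176.9]), np.int32(422), array([ 0.5572, -0.2298,  0.0293])) tray -0.026631617994100958 0.02935450430540898
tray [304. 148.] 1818 ctr [ 591.  -250.7] size [114.3 154.9] ang 16.3 z 0.0211 med [ 0.6007 -0.2486]
amber [31. 93.] 2268 ctr [570.1  42.9] size [131.   43.3] ang 0.3 z 0.0452 med [0.5779 0.0443]
lockbar [ 97. 213.] 452 ctr [468.2 -48.6] size [45.6 13. ] ang 50.7 z 0.0622 med [ 0.4689 -0.049 ]
lockblock [119. 200.] 1059 ctr [468.4 -48.5] size [60.3 60.3] ang 0.6 z 0.0312 med [ 0.4862 -0.0654]
lockblock [ 90. 219.] 191 ctr [448.4 -31.8] size [25.8 20.3] ang 88.8 z 0.0314 med [ 0.4449 -0.0272]
plunger [(array([390.2, 225.4]), np.int32(46), array([0.6919, 0.1076, 0.0885]))]
blanks [(array([82.8, 25.1]), np.int32(15), array([-0.5467,  0.1856,  0.0646])), (array([76. , 28.8]), np.int32(5), array([-0.5481,  0.1555,  0.0654])), (array([362.9, 188.8]), np.int32(52), array([0.5737, 0.1775, 0.0646])), (array([377.3, 196.5]), np.int32(66), array([0.6161, 0.1798, 0.0648]))]
```

View pics/w8.png

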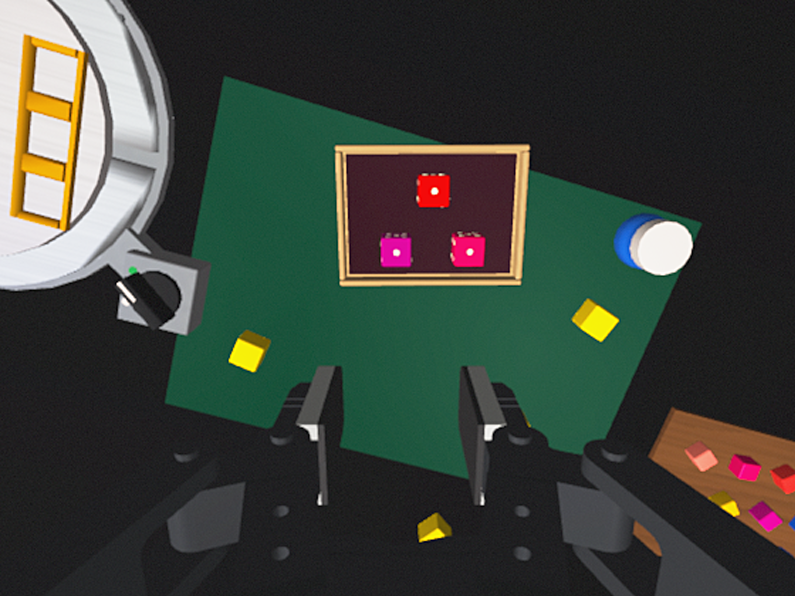

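All three engraved dice lie flat in the tray at (434,190), (396,251) and (468,250). The lock points at the green dot, the blanks are seated under the head, the plunger is home and the arm is clear. Handing in.

```bash
python3 -c "
from h import *
print(ticket.hand_in())"
```

```text
the job is handed in; nothing more can be done
None
```

I handed the job in at about 41 s of the 210 s: both blanks are seated in the blue nests under the head, the plunger is home, the lock has clicked over, and all three engraved dice lie flat in the tray; the hand-in gave no verdict.

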